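# Clear up after tea

## Robot

A 7-joint arm with a two-finger parallel gripper is mounted at the origin on the work surface. World frame = base frame: x ahead of the robot, y to its left, z up, the work surface at z = 0. Lengths are in m, angles in rad, forces in N, time in s.
With the tool pointing down it reaches from about 0.425 to 0.95 m from the base axis. Payload 4.7 kg.
Tool frame: the origin (TCP) lies at the very end of the fingers, on their centre line; the grasp point (between the pads) lies 19 mm behind it (manip.hold_point_z is the distance from the TCP to the grasp point, in m); z points along the fingers, y is the line along which they close (so a half turn about z gives the same grasp; the last joint's range is limited). The gripper opens to 85 mm and grips with 20 to 120 N. Pads are 22 mm wide; open, the fingers measure 114 mm over their backs; the gripper's body (76 mm by 85 mm) begins 54 mm behind the grasp point. The pads swing forward as they close: fully open they stand 13 mm farther back than shut.
Start: joints at [-1.33, 0.469, -0.049, 1.532, 0.024, 1.141, -0.082], TCP at [0.18, 0.651, 0.231] pointing down, gripper open.
Joint ranges: [-2.59, 2.59], [-0.33, 1.99], [-1.39, 1.29], [0.1, 2.45], [-1.04, 4.18], [0.21, 1.99], [-2.66, 2.66]. Speed limits (rad/s): [2.57, 2.57, 3.14, 3.14, 3.14, 3.14, 3.14].

## Interface

Orientations are given as a 3x3 rotation matrix whose columns are the frame's x, y, z axes.
In Python, from station import manip gives the robot as it stands.
- The arm moves only by the shell command python3 -m handwheel 'ROWS' [OPENING] [FORCE]. ROWS is JSON, a list of rows, each an object of numbers: "x", "y", "z": the shift along the world's x, y, z in mm; "spin": the turn about the world's z in rad. In form: [{"x": .., "y": .., "z": .., "spin": ..}, ...]. A call has 1 to 20 rows; each row shifts and turns the commanded pose from where the row before left it; what a row does not reach is not made up. A row lasts 1/12 s, in which the tool goes at most 41.7 mm and 7.16 degrees, less where a joint would pass 70% of its speed; a pose out of reach is approached as far as the arm can. A call with a gripper value outside its range is refused whole. OPENING is the opening, from -1 (shut) to 1 (fully open), set as the call begins (- or left out, the last holds). The fingers move at their own pace and stop on an object; FORCE is the grip in N (left out, the last holds). Time passes only in rows, so rows that do not move let the fingers close. It gives the time, the measured TCP pose, the force, the opening and the grip force at its end, in the units of the state.
- manip.observe(): the state, without advancing time (a new reading comes with each control period).
- manip.grab_frame(name): name is "side" or "top" or "wrist"; returns a dict with "img" (400x640x3 uint8, red, green, blue), "mtx" (3x3 intrinsics, pixels), "R" (3x3) and "t" (3): a world point X has camera coordinates R X + t; the wrist camera has in their place "hand_eye" (4x4, takes a point from camera to tool coordinates, whose origin is the TCP and whose axes are the flange's). Camera axes: x right, y down, z forward; pixel columns grow to the right and rows downward; lengths in m; the calibration is good to about 2 mm. A picture is of the moment at which its call begins: read the wrist's pose just before it. There is no depth.
- manip.job_done(): hands the job in; it is judged then, once.
The state is a dict: "time_s": time; "joints": joint angles; "dq": joint speeds; "effort": joint torques, N m; "eef_pos": TCP position; "eef_rot": TCP orientation; "ft_force": force on the tool from outside, world axes, zero at the start; "wrist_torque": the same for the moment, N m; "gripper_width": finger opening in m; "finger_force": force on a finger pad.
Only numpy, scipy, OpenCV 4.12 (cv2) and the standard library are available. Lean on these libraries where they do the work, as an engineer would, in place of code of your own. Each camera call takes 0.05 s, during which the arm holds its last target. There are 200 camera calls.

## Task

Tidy the table after tea: with the crumb sweeper, push every biscuit piece off the wooden board into the steel crumb pan along its edge, never touching the pieces with the fingers, and put the sweeper back upright on the middle of its purple dish. Stand all the wooden spoons in the brass cup, handle ends down at its bottom and bowls up, leaving the cup upright on the table, and do not knock or shift the tea glasses, honey jar, tea tin or sugar bowl.

Things in the scene. Friction and masses are not known exactly. Their poses are not given: they have to be found in the camera images.
- board: Fixed light-wood board, crumb pan along its -x edge (robot side). Origin: under the slab's centre, on the table; z up. Slab 160 (x) x 220 (y) mm, top at z = 30. Dark rails on both y edges, 10 wide, 12 above the slab, 200 clear between; no rail on the x edges.
- board_top (a point): Centre of the slab's top face; axes as the board.
- pan (a point): Centre of the steel pan's floor, axes as the board. The pan adjoins the slab, from x = -80 to -180 mm in the board, floor 4 above the table (26 below the slab top), outer walls 4 thick, 28 high; clear 96 x 212. What is pushed over the slab's -x edge drops in.
- biscuit1: Loose golden piece of broken biscuit with an orange dab on top, 36 x 27 x 18 mm, 16 g, on the board's slab at the start; origin at the centre of its underside. Not to be touched by the fingers.
- biscuit2: Loose golden piece of broken biscuit with an orange dab on top, 32 x 30 x 18 mm, 16 g, on the board's slab at the start; origin at the centre of its underside. Not to be touched by the fingers.
- biscuit3: Loose golden piece of broken biscuit with an orange dab on top, 34 x 25 x 18 mm, 16 g, on the board's slab at the start; origin at the centre of its underside. Not to be touched by the fingers.
- sweeper: Crumb sweeper, loose, 150 g, standing on its rubber foot on the purple dish. Block foot 44 (x) x 90 (y) x 30 (z) mm of black rubber and dark wood; on it, centred, a light-wood grip 24 (x) x 64 (y) mm from z = 30 to z = 72. Origin: centre of its underside. Take the grip from above across its 24 mm (along x); sweep along its x.
- dish: Fixed flat round purple dish, 120 mm across, flat top at z = 8; origin at the centre of its underside.
- cup: Loose heavy (0.8 kg) brass holder cup, straight round wall, outside 110 mm across, inside 102 mm, 115 mm high, inner floor at z = 8; origin at the centre of its underside, z up.
- cup_rim (a point): Centre of the cup's mouth, 115 mm above its underside.
- spoon1: Loose wooden spoon, 190 mm, 40 g, at first lying, handle end towards the robot. Handle 14 x 14 mm square from x = -95 (end, rust-red band) to +50; bowl up to 28 wide, 14 thick, from +50 to +95. Origin: underside at mid-length; +x to the bowl, z up. Balances near x = 0; grip the handle anywhere. May be absent.
- spoon1_end (a point): Middle of this spoon's handle end (x = -95, z = 7 mm in the spoon); absent with it.
- spoon2: Loose wooden spoon, 190 mm, 40 g, at first lying, handle end towards the robot. Handle 14 x 14 mm square from x = -95 (end, rust-red band) to +50; bowl up to 28 wide, 14 thick, from +50 to +95. Origin: underside at mid-length; +x to the bowl, z up. Balances near x = 0; grip the handle anywhere. May be absent.
- spoon2_end (a point): Middle of this spoon's handle end (x = -95, z = 7 mm in the spoon); absent with it.
- spoon3: Loose wooden spoon, 190 mm, 40 g, at first lying, handle end towards the robot. Handle 14 x 14 mm square from x = -95 (end, rust-red band) to +50; bowl up to 28 wide, 14 thick, from +50 to +95. Origin: underside at mid-length; +x to the bowl, z up. Balances near x = 0; grip the handle anywhere. May be absent.
- spoon3_end (a point): Middle of this spoon's handle end (x = -95, z = 7 mm in the spoon); absent with it.
- spoon4: Loose wooden spoon, 190 mm, 40 g, at first lying, handle end towards the robot. Handle 14 x 14 mm square from x = -95 (end, rust-red band) to +50; bowl up to 28 wide, 14 thick, from +50 to +95. Origin: underside at mid-length; +x to the bowl, z up. Balances near x = 0; grip the handle anywhere. May be absent.
- spoon4_end (a point): Middle of this spoon's handle end (x = -95, z = 7 mm in the spoon); absent with it.
- glass3: Bystander: tea glass 84 mm high, 59 across, on a single saucer. Loose; origin at the centre of its underside.
- honey_jar: Bystander: amber jar 60 mm across, 85 high. Loose; origin at the centre of its underside.
- tea_tin: Bystander: blue and brass tin 73 mm across, 112 high. Loose; origin at the centre of its underside.
- sugar_bowl: Bystander: blue bowl with sugar lumps, 84 mm across, 60 high. Loose; origin at the centre of its underside.
There are look-alikes about, which are no part of the job. What is shaped like the sweeper but green or pink is not meant.

How it is judged:
By the outcome, as a careful person would: the job done as asked, in the order asked, and still so for the second after the job is handed in, with the robot touching nothing.
Of spoon1, spoon2, spoon3, spoon4 only 3 to 4 are there at a start; the rules pass over those that are not, and their reading is None.
At some moment in a run one of spoon1, spoon2, spoon3, spoon4 may be knocked a few centimetres aside while the robot is not near it.
Once in a run the grip may slacken for a moment while it holds something.
It also fails if it takes over 210 s, if anything falls off the work surface, if the arm or the gripper's body presses on something with over 40 N, if the wrist force passes 120 N, or if a joint passes its speed limit or range.

## Working session

There is one attempt and no reset: what is moved stays moved. The work goes in short steps, Python scripts to look and compute and a shell command to move; the robot and the scene stay as the last step left them, time stands still between calls to the robot, and variables do not carry over. Pictures are saved under pics/ and viewed, at most 14 in all, crops included, and the job is handed in when it is done.

```bash
mkdir -p pics; ls
python3 - <<'E'
from station import manip
import cv2, numpy as np
s=manip.observe(); print({k:np.round(v,3).tolist() for k,v in s.items()}); print(manip.hold_point_z)
for n in("top","side"):
    f=manip.grab_frame(n); cv2.imwrite(f"pics/{n}0.png",f["img"][...,::-1]); print(n,f["mtx"],f["R"],f["t"])
f=manip.grab_frame("wrist");print(f["hand_eye"],f["mtx"])
E
```

```text
pics
{'time_s': 0.0, 'joints': [-1.33, 0.469, -0.049, 1.534, 0.024, 1.141, -0.082], 'dq': [-0.0, 0.0, 0.0, -0.001, 0.001, -0.0, -0.001], 'effort': [0.0, -51.028, -0.046, -23.771, 0.011, 0.008, 0.0], 'eef_pos': [0.18, 0.65, 0.23], 'eef_rot': [[-0.964, 0.266, -0.0], [0.266, 0.964, -0.002], [-0.0, -0.002, -1.0]], 'ft_force': [0.092, -0.237, -0.22], 'wrist_torque': [-0.035, 0.02, 0.038], 'finger_force': 0.0, 'gripper_width': 0.085}
0.0187
top [[364.13971024   0.         317.63394432]
 [  0.         364.13971024 196.38005755]
 [  0.           0.           1.        ]] [[-0.02419022 -0.99941518 -0.0241687 ]
 [-0.9854646   0.02790495 -0.1675734 ]
 [ 0.16814982  0.01976376 -0.98556331]] [0.04280466 0.56397946 1.30557067]
side [[427.91623034   0.         320.96003229]
 [  0.         427.91623034 195.52689615]
 [  0.           0.           1.        ]] [[-0.95399871 -0.29962512 -0.01054721]
 [-0.17824074  0.59509905 -0.78363726]
 [ 0.24107405 -0.745709   -0.62112913]] [0.50112389 0.18166547 1.17119792]
[[-1.56344804e-03 -9.57073136e-01 -2.89842315e-01  7.43798263e-02]
 [ 9.99997862e-01 -1.10407028e-03 -1.74842891e-03 -9.15709518e-04]
 [ 1.35336805e-03 -2.89844429e-01  9.57072816e-01 -1.42421859e-01]
 [ 0.00000000e+00  0.00000000e+00  0.00000000e+00  1.00000000e+00]] [[283.20394824   0.         317.49049912]
 [  0.         283.20394824 195.70038068]
 [  0.           0.           1.        ]]
```

View pics/top0.png

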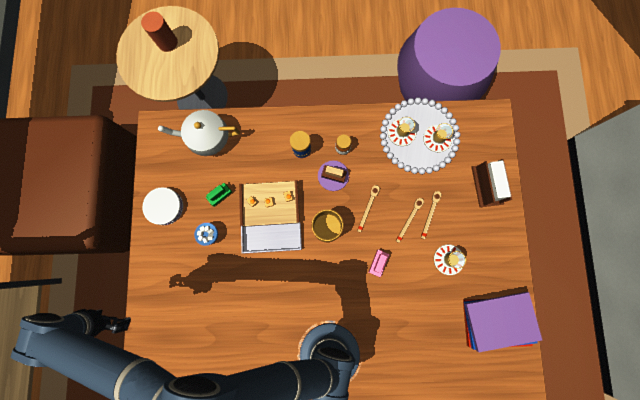

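View pics/side0.png

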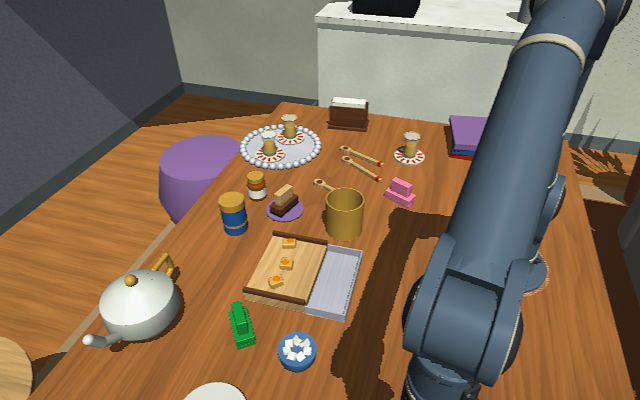

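Top view: the purple dish with a dark-foot, light-grip sweeper is at (333,176). The look-alikes are green (218,194) and pink (379,263), so the one on the purple dish is the one meant. The three spoons are near (370,208), (410,220) and (432,215); the cup is at (328,225), the board/pan at (270,215) and the biscuits at (251,201), (269,202) and (289,197).

```bash
cat > h.py <<'E'
from station import manip
import cv2, numpy as np
def cast(f,uv,z,st=None):
    uv=np.atleast_2d(np.float64(uv)); d=np.c_[uv,np.ones(len(uv))]@np.linalg.inv(f["mtx"]).T
    if "R" in f: R=f["R"].T; o=-R@f["t"]
    else:
        H=f["hand_eye"]; E=np.array(st["eef_rot"]); R=E@H[:3,:3]; o=E@H[:3,3]+np.array(st["eef_pos"])
    d=d@R.T; return o+d*((z-o[2])/d[:,2])[:,None]
def hsv(f): return cv2.cvtColor(f["img"],cv2.COLOR_RGB2HSV)
def blobs(m,amin):
    n,l,s,c=cv2.connectedComponentsWithStats(m.astype(np.uint8),connectivity=8)
    out=[]
    for i in range(1,n):
        if s[i,4]>=amin:
            ys,xs=np.where(l==i); out.append((s[i,4],c[i],cv2.minAreaRect(np.c_[xs,ys].astype(np.float32)),s[i,:4]))
    return out
def wrist(name=None):
    st=manip.observe(); f=manip.grab_frame("wrist")
    if name: cv2.imwrite(f"pics/{name}.png",f["img"][...,::-1])
    return f,st
E
python3 - <<'E'
from h import *
f=manip.grab_frame("top"); h=hsv(f); img=f["img"]
H,S,V=[h[...,i].astype(int) for i in range(3)]
roi=np.zeros(H.shape,bool); roi[110:290,130:520]=1
def show(n,m,z,a):
    for b in blobs(m&roi,a): print(n,b[0],np.round(b[1],1),np.round(cast(f,b[1],z)[0],3),b[3])
show("purple",(H>120)&(H<150)&(S>80),.008,60)
show("orange",(H>5)&(H<16)&(S>200)&(V>190),.048,4)
show("red",((H<6)|(H>174))&(S>180)&(V>90),.007,4)
show("steel",(S<45)&(V>140),.03,200)
show("blue",(H>100)&(H<118)&(S>120),.03,60)
crop=img[140:280,190:450]; cv2.imwrite("pics/c1.png",cv2.resize(crop[...,::-1],None,fx=3,fy=3,interpolation=cv2.INTER_CUBIC))
E
```

```text
purple 391 [332.  176.9] [ 0.646 -0.028  0.008] [318 161  30  30]
orange 5 [289.2 196.8] [0.566 0.134 0.048] [288 195   3   4]
orange 4 [252.8 200.5] [0.556 0.27  0.048] [252 199   2   4]
orange 6 [268.  200.2] [0.556 0.213 0.048] [266 199   4   4]
red 5 [393.6 125.2] [ 0.848 -0.278  0.007] [392 124   4   3]
red 5 [433.6 128.4] [ 0.83  -0.433  0.007] [433 127   2   4]
red 4 [391.5 130. ] [ 0.829 -0.268  0.007] [390 130   4   1]
red 5 [429.2 131.4] [ 0.818 -0.415  0.007] [428 130   4   4]
red 5 [411.8 133.2] [ 0.813 -0.347  0.007] [410 133   4   2]
red 5 [392.6 134.6] [ 0.81  -0.271  0.007] [391 134   4   2]
red 5 [409.4 137.8] [ 0.794 -0.336  0.007] [408 137   4   3]
red 4 [427.5 136. ] [ 0.799 -0.407  0.007] [426 136   4   1]
red 6 [395.5 139. ] [ 0.791 -0.282  0.007] [394 138   4   3]
red 5 [405.4 140.6] [ 0.783 -0.32   0.007] [405 139   2   4]
red 5 [448.6 139.4] [ 0.783 -0.488  0.007] [447 139   4   2]
red 5 [400.2 141.2] [ 0.782 -0.299  0.007] [400 140   2   4]
red 6 [427.7 141.2] [ 0.778 -0.406  0.007] [426 140   4   3]
red 6 [445.5 144. ] [ 0.765 -0.474  0.007] [444 143   4   
[... 598 characters left out ...]
3   5   3]
red 9 [437.8 259.4] [ 0.323 -0.409  0.007] [436 259   5   2]
red 6 [439.7 265.2] [ 0.302 -0.414  0.007] [438 264   4   3]
red 5 [444.4 268.4] [ 0.29  -0.431  0.007] [444 267   2   4]
red 5 [449.8 270.2] [ 0.283 -0.45   0.007] [449 269   2   4]
steel 1323 [200.8 130.7] [0.842 0.48  0.03 ] [172 110  51  42]
steel 3217 [418.8 140.2] [ 0.776 -0.366  0.03 ] [380 110  80  64]
steel 546 [499.2 179.3] [ 0.614 -0.654  0.03 ] [488 161  23  37]
steel 1069 [160.8 205.6] [0.549 0.624 0.03 ] [143 188  37  37]
steel 1431 [272.3 237.4] [0.419 0.2   0.03 ] [241 223  60  30]
steel 238 [443.6 260. ] [ 0.321 -0.423  0.03 ] [434 245  22  30]
blue 162 [207.1 233.7] [0.438 0.444 0.03 ] [195 223  23  22]
```

View pics/c1.png

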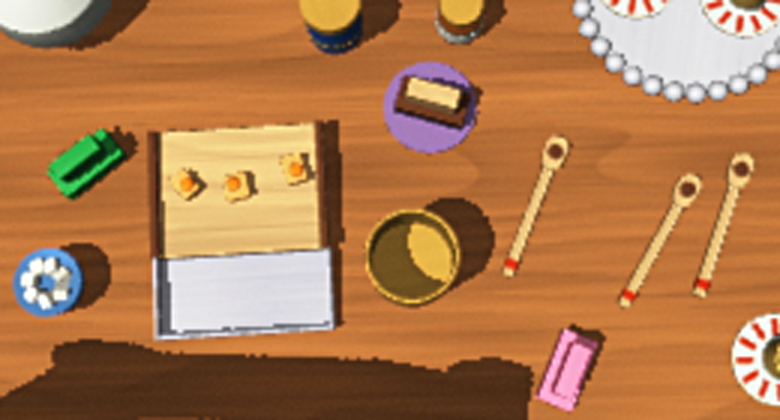

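The crop confirms it: the sweeper on the purple dish (crop 433,98) has a dark foot and a light grip, and the green and pink ones are decoys. Next I swing over the dish.

```bash
python3 -m handwheel '[{"x":22,"y":-33,"z":3,"spin":-0.077},{"x":22,"y":-33,"z":3,"spin":-0.077},{"x":22,"y":-33,"z":3,"spin":-0.077},{"x":22,"y":-33,"z":3,"spin":-0.077},{"x":22,"y":-33,"z":3,"spin":-0.077},{"x":22,"y":-33,"z":3,"spin":-0.077},{"x":22,"y":-33,"z":3,"spin":-0.077},{"x":22,"y":-33,"z":3,"spin":-0.077},{"x":22,"y":-33,"z":3,"spin":-0.077},{"x":22,"y":-33,"z":3,"spin":-0.077},{"x":22,"y":-33,"z":3,"spin":-0.077},{"x":22,"y":-33,"z":3,"spin":-0.077},{"x":22,"y":-33,"z":3,"spin":-0.077},{"x":22,"y":-33,"z":3,"spin":-0.077},{"x":22,"y":-33,"z":3,"spin":-0.077},{"x":22,"y":-33,"z":3,"spin":-0.077},{"x":22,"y":-33,"z":3,"spin":-0.077},{"x":22,"y":-33,"z":3,"spin":-0.077},{"x":22,"y":-33,"z":3,"spin":-0.077},{"x":22,"y":-33,"z":3,"spin":-0.077}]'
python3 - <<'E'
from h import *
f,st=wrist("w1"); print(np.round(st["eef_pos"],3),np.round(st["eef_rot"],3).tolist())
E
```

```text
time_s: 1.87
eef_pos: [0.6205, -0.0109, 0.2915]
eef_rot: [[0.24, 0.971, 0.0], [0.971, -0.24, 0.0], [0.0, 0.0, -1.0]]
ft_force: [0.8, 0.2, -0.1]
gripper_width: 0.0855
finger_force: 0.0
[ 0.621 -0.011  0.292] [[0.24, 0.971, 0.0], [0.971, -0.24, 0.0], [0.0, 0.0, -1.0]]
```

View pics/w1.png

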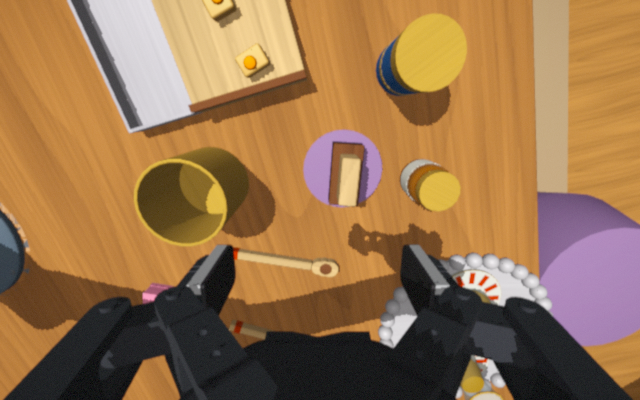

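The wrist view shows the sweeper grip at about (349,180), aligned within a few degrees. The dish is at (343,168), the cup rim at (183,203), the honey jar at (437,188) and the tin at (430,55). The board's near corner is at (190,112)–(303,78).

Run:
```python
from h import *
f,st=wrist(); h=hsv(f); H,S,V=[h[...,i].astype(int) for i in range(3)]
def roi(x0,y0,x1,y1):
    m=np.zeros(H.shape,bool); m[y0:y1,x0:x1]=1; return m
R=roi(295,120,390,215)
pur=(H>120)&(H<150)&(S>60)&R
ys,xs=np.where(pur); hull=cv2.convexHull(np.c_[xs,ys].astype(np.float32))[:,0]
w=cast(f,hull,.008,st); c,r=cv2.minEnclosingCircle((w[:,:2]*1000).astype(np.float32)); print("dish",c,r)
lt=(V>150)&(H>12)&(H<32)&roi(325,140,375,212)
for b in blobs(lt,50):
    p=cast(f,cv2.boxPoints(b[2]),.08,st); print("light",b[0],b[1],b[3],np.round(p,4).tolist(),p.mean(0))
dk=(~pur)&(V<110)&roi(325,138,375,212)
for b in blobs(dk,50): print("dark",b[0],b[1],b[3])
for n,z,m in(("tincap",.112,(H>18)&(H<32)&(S>150)&roi(375,5,475,95)),("honeycap",.085,(H>14)&(H<30)&(S>150)&(V>130)&roi(415,160,470,215))):
    for b in blobs(m,150):
        pts=b[2]; p=cast(f,[[b[3][0],b[1][1]],[b[3][0]+b[3][2],b[1][1]],b[1]],z,st); print(n,b[0],b[3],np.round(p,3).tolist())
for n,uv,z in(("slab corner nearer",[190,112],.042),("corner far",[303,78],.042),("cup rim c",[183,203],.115),("bisc dab",[250,63],.048),("sp1 end",[233,255],.007),("sp1 tip",[340,269],.007)):
    print(n,np.round(cast(f,uv,z,st)[0],3))
```

```text
dish (653.9000244140625, -34.37620544433594) 58.4980583190918
light 1717 [348.27781013 185.81421083] [325 147  50  65] [[0.6405, 0.0032, 0.08], [0.6996, -0.0124, 0.08], [0.6829, -0.0958, 0.08], [0.6197, -0.079, 0.08]] [ 0.66065599 -0.04599686  0.08      ]
dark 133 [355.15037594 173.11278195] [351 141   9  58]
tincap 4663 [384   5  76  77] [[0.725, 0.096, 0.112], [0.8, 0.076, 0.112], [0.763, 0.086, 0.112]]
honeycap 3002 [415 160  55  55] [[0.74, -0.075, 0.085], [0.808, -0.093, 0.085], [0.773, -0.084, 0.085]]
slab corner nearer [0.479 0.088 0.042]
corner far [0.635 0.091 0.042]
cup rim c [ 0.462 -0.013  0.115]
bisc dab [0.576 0.123 0.048]
sp1 end [ 0.446 -0.143  0.007]
sp1 tip [ 0.614 -0.215  0.007]
```

Run:
```python
from h import *
f,st=wrist(); h=hsv(f); H,S,V=[h[...,i].astype(int) for i in range(3)]
m=np.zeros(H.shape,bool); m[135:212,325:372]=1
print(h[180,349],h[180,335],h[150,347],h[215,380])
lt=m&(S<h[180,349][1]+25)&(V>h[180,349][2]-30)&(H<40)
for b in blobs(lt,50):
    p=cast(f,cv2.boxPoints(b[2]),.08,st); e=np.diff(p,axis=0); L=np.linalg.norm(e,axis=1); k=L.argmax()
    print(b[0],b[1],b[3],L,np.degrees(np.arctan2(e[k,1],e[k,0])),p.mean(0))
cv2.imwrite("pics/w2.png",cv2.resize(f["img"][130:220,300:400,::-1],None,fx=6,fy=6,interpolation=cv2.INTER_CUBIC))
```

```text
[ 19  99 239] [ 17 134 137] [ 18 124 152] [ 16 171 194]
780 [346.01794872 175.74230769] [336 152  21  48] [0.06172606 0.02122914 0.06188133] -107.33738260773525 [ 0.65473523 -0.03659044  0.08      ]
```

View pics/w2.png

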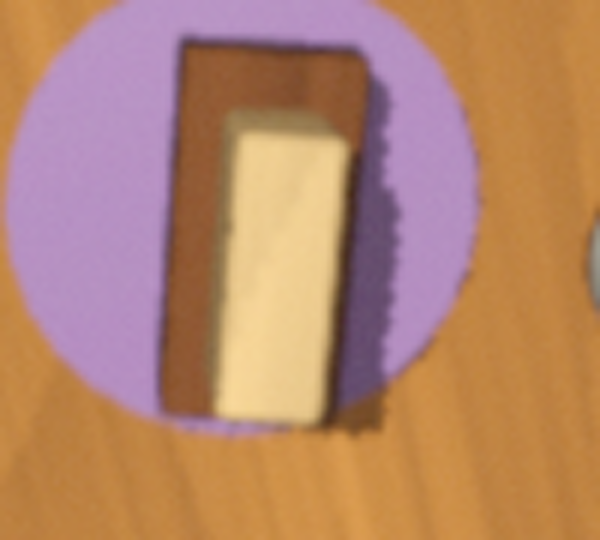

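```bash
python3 -m handwheel '[{"x":34,"y":-26,"spin":-0.06},{},{"z":-40},{"z":-40},{"z":-40},{"z":-40},{"z":-30},{"z":-25},{"z":-20},{"z":-10},{}]' 0.4; python3 -m handwheel '[{},{},{},{},{},{}]' -0.8 50
```

```text
$[0]: bad value
$[0]: bad value
```

```bash
python3 -m handwheel '[{"x":34,"y":-26,"z":0,"spin":-0.06},{"x":0,"y":0,"z":0,"spin":0},{"x":0,"y":0,"z":-40,"spin":0},{"x":0,"y":0,"z":-40,"spin":0},{"x":0,"y":0,"z":-40,"spin":0},{"x":0,"y":0,"z":-40,"spin":0},{"x":0,"y":0,"z":-30,"spin":0},{"x":0,"y":0,"z":-25,"spin":0},{"x":0,"y":0,"z":-20,"spin":0},{"x":0,"y":0,"z":-10,"spin":0},{"x":0,"y":0,"z":0,"spin":0}]' 0.4 50; python3 -m handwheel '[{"x":0,"y":0,"z":0,"spin":0},{"x":0,"y":0,"z":0,"spin":0},{"x":0,"y":0,"z":0,"spin":0},{"x":0,"y":0,"z":0,"spin":0},{"x":0,"y":0,"z":0,"spin":0},{"x":0,"y":0,"z":0,"spin":0}]' -0.8 50
```

```text
time_s: 2.93
eef_pos: [0.6509, -0.033, 0.0438]
eef_rot: [[0.293, 0.956, -0.005], [0.956, -0.293, 0.001], [-0.001, -0.005, -1.0]]
ft_force: [-1.2, -0.4, -0.8]
gripper_width: 0.0597
finger_force: 0.0
time_s: 3.43
eef_pos: [0.6542, -0.0348, 0.048]
eef_rot: [[0.295, 0.956, 0.003], [0.956, -0.295, 0.0], [0.001, 0.003, -1.0]]
ft_force: [0.3, 0.0, 6.4]
gripper_width: 0.0231
finger_force: 53.3
```

```bash
python3 -m handwheel '[{"x":0,"y":0,"z":15,"spin":0},{"x":0,"y":0,"z":40,"spin":0},{"x":0,"y":0,"z":40,"spin":0},{"x":0,"y":0,"z":40,"spin":0},{"x":0,"y":0,"z":40,"spin":0},{"x":-5,"y":20,"z":30,"spin":0.1},{"x":-5,"y":30,"z":0,"spin":0.1},{"x":0,"y":30,"z":0,"spin":0.1},{"x":0,"y":30,"z":0,"spin":0},{"x":0,"y":25,"z":0,"spin":0},{"x":0,"y":0,"z":0,"spin":0},{"x":0,"y":0,"z":0,"spin":0}]' - 50
python3 - <<'E'
from h import *
f,st=wrist("w3"); h=hsv(f); H,S,V=[h[...,i].astype(int) for i in range(3)]
for b in blobs((H>5)&(H<16)&(S>215)&(V>215),15): print(b[0],np.round(b[1],1),np.round(cast(f,b[1],.048,st)[0],4))
E
```

```text
time_s: 4.43
eef_pos: [0.6421, 0.1028, 0.2504]
eef_rot: [[-0.005, 1.0, -0.002], [1.0, 0.005, 0.0], [0.0, -0.002, -1.0]]
ft_force: [-0.2, -0.3, -1.4]
gripper_width: 0.0233
finger_force: 52.2
```

View pics/w3.png

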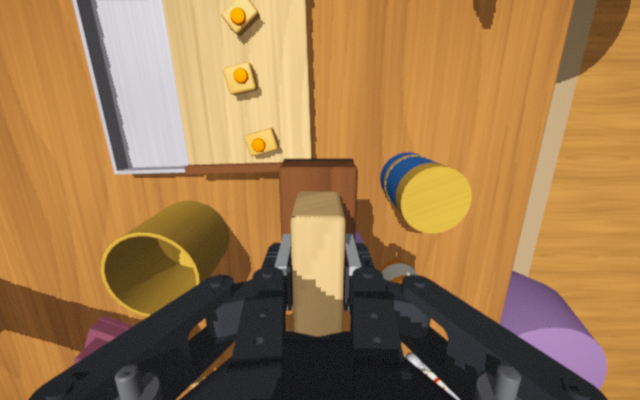

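The sweeper is held and the board is in view. Dabs are at (238,16), (241,76) and (259,145), the board's far-right corner at (311,160), the slab/pan seam at (187,167) and the pan corner at (116,173).

Run:
```python
from h import *
f,st=wrist(); h=hsv(f)
for n,uv,z in(("d3",[238,16],.048),("d2",[241,76],.048),("d1",[259,145],.048),("far corner rail",[311,160],.042),("far slab edge up",[306,30],.03),("seam lo",[186,160],.03),("seam hi",[165,10],.03),("pan corner",[116,173],.03),("pan up",[75,5],.03),("rail inner",[250,161],.042),("piece1 far edge",[277,140],.048),("p2 far",[257,78],.048),("p3 far",[257,22],.048),("tin near",[385,190],.1),("p1 lo",[262,157],.03)):
    print(n,np.round(cast(f,uv,z,st)[0],4))
```

```text
d3 [0.5562 0.2688 0.048 ]
d2 [0.5547 0.2095 0.048 ]
d1 [0.5704 0.1323 0.048 ]
far corner rail [0.633 0.113 0.042]
far slab edge up [0.6279 0.2598 0.03  ]
seam lo [0.4713 0.1109 0.03  ]
seam hi [0.4706 0.2796 0.03  ]
pan corner [0.3772 0.0937 0.03  ]
pan up [0.3711 0.2845 0.03  ]
rail inner [0.5567 0.1117 0.042 ]
piece1 far edge [0.5924 0.1382 0.048 ]
p2 far [0.5726 0.2074 0.048 ]
p3 far [0.5761 0.2632 0.048 ]
tin near [0.7137 0.0906 0.1   ]
p1 lo [0.5697 0.1148 0.03  ]
```

Board: slab x 0.471–0.630, clear y about 0.109–0.309, yaw about 0. First pass is at y≈0.24 for biscuits 2 and 3, starting with the sweeper at x≈0.612.

```bash
python3 -m handwheel '[{"x":-10,"y":35,"z":0,"spin":-0.005},{"x":-10,"y":35,"z":0,"spin":0},{"x":-10,"y":35,"z":0,"spin":0},{"x":0,"y":32,"z":0,"spin":0},{"x":0,"y":0,"z":-40,"spin":0},{"x":0,"y":0,"z":-40,"spin":0},{"x":0,"y":0,"z":-40,"spin":0},{"x":0,"y":0,"z":-30,"spin":0},{"x":0,"y":0,"z":-15,"spin":0},{"x":0,"y":0,"z":-7,"spin":0},{"x":0,"y":0,"z":0,"spin":0},{"x":0,"y":0,"z":0,"spin":0}]'
```

```text
time_s: 5.53
eef_pos: [0.6141, 0.2363, 0.0803]
eef_rot: [[0.006, 1.0, 0.002], [1.0, -0.006, 0.0], [0.0, 0.002, -1.0]]
ft_force: [0.6, 0.3, -2.3]
gripper_width: 0.0232
finger_force: 52.1
```

```bash
python3 -m handwheel '[{"x":0,"y":4,"z":-5,"spin":0},{"x":0,"y":0,"z":-3,"spin":0},{"x":0,"y":0,"z":0,"spin":0},{"x":0,"y":0,"z":0,"spin":0}]'
python3 - <<'E'
from h import *
f,st=wrist("w4")
E
```

```text
time_s: 5.87
eef_pos: [0.6131, 0.2416, 0.0718]
eef_rot: [[0.004, 1.0, 0.001], [1.0, -0.004, 0.0], [0.0, 0.001, -1.0]]
ft_force: [-0.2, -0.9, -2.1]
gripper_width: 0.0233
finger_force: 52.2
```

View pics/w4.png

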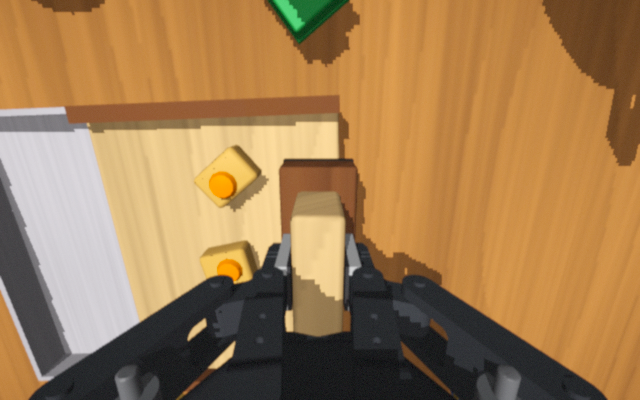

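The sweeper is behind both pieces (dabs at (222,185) and (229,270)) and inside the rail. Sweeping now.

```bash
python3 -m handwheel '[{"x":-12,"y":0,"z":0,"spin":0},{"x":-12,"y":0,"z":0,"spin":0},{"x":-12,"y":0,"z":0,"spin":0},{"x":-12,"y":0,"z":0,"spin":0},{"x":-12,"y":0,"z":0,"spin":0},{"x":-12,"y":0,"z":0,"spin":0},{"x":-12,"y":0,"z":0,"spin":0},{"x":-12,"y":0,"z":0,"spin":0},{"x":-12,"y":0,"z":0,"spin":0},{"x":-12,"y":0,"z":0,"spin":0},{"x":-12,"y":0,"z":0,"spin":0},{"x":-6,"y":0,"z":0,"spin":0},{"x":0,"y":0,"z":0,"spin":0},{"x":0,"y":0,"z":0,"spin":0}]'
python3 -m handwheel '[{"x":0,"y":0,"z":40,"spin":0},{"x":20,"y":-20,"z":35,"spin":0},{"x":34,"y":-20,"z":0,"spin":0},{"x":34,"y":-20,"z":0,"spin":0},{"x":34,"y":-20,"z":0,"spin":0},{"x":28,"y":2,"z":0,"spin":0},{"x":0,"y":0,"z":0,"spin":0},{"x":0,"y":0,"z":0,"spin":0}]'
python3 - <<'E'
from h import *
f,st=wrist(); h=hsv(f); H,S,V=[h[...,i].astype(int) for i in range(3)]
f2=manip.grab_frame("top")
cv2.imwrite("pics/c5.png",np.hstack([f["img"][:,:400],cv2.resize(f2["img"][160:280,220:340],(400,400),interpolation=cv2.INTER_CUBIC)])[...,::-1])
for b in blobs((H>5)&(H<16)&(S>215)&(V>215),15): print(b[0],np.round(b[1],1),np.round(cast(f,b[1],.048,st)[0],4))
E
```

```text
time_s: 7.08
eef_pos: [0.4773, 0.2413, 0.0732]
eef_rot: [[0.004, 1.0, 0.006], [1.0, -0.004, 0.001], [0.002, 0.005, -1.0]]
ft_force: [3.0, -1.8, 5.3]
gripper_width: 0.0231
finger_force: 53.0
time_s: 7.75
eef_pos: [0.624, 0.1644, 0.143]
eef_rot: [[0.005, 1.0, -0.001], [1.0, -0.005, -0.0], [-0.0, -0.001, -1.0]]
ft_force: [-0.1, -0.3, -1.6]
gripper_width: 0.0234
finger_force: 52.2
```

View pics/c5.png

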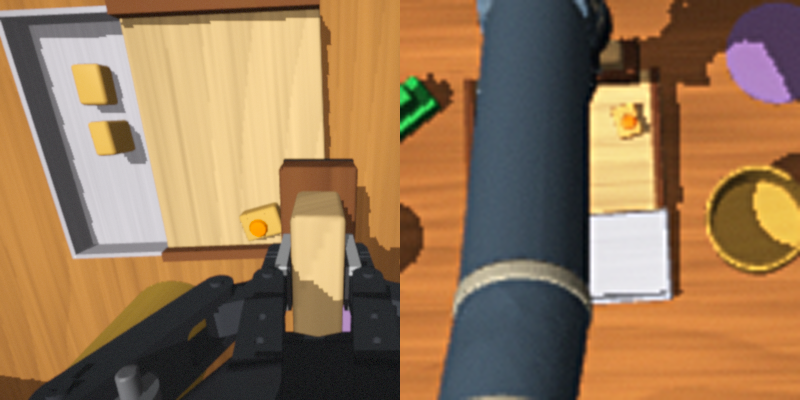

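Both pieces lie in the pan at (92,85) and (110,137); biscuit 1 is at (260,222), ahead of the sweeper. Second pass.

```bash
python3 -m handwheel '[{"x":3,"y":-2,"z":-30,"spin":0},{"x":0,"y":0,"z":-25,"spin":0},{"x":0,"y":0,"z":-10,"spin":0},{"x":0,"y":0,"z":-6,"spin":0},{"x":0,"y":0,"z":0,"spin":0},{"x":0,"y":0,"z":0,"spin":0}]'
```

```text
time_s: 8.35
eef_pos: [0.6267, 0.1633, 0.0736]
eef_rot: [[0.003, 1.0, 0.001], [1.0, -0.003, 0.001], [0.001, 0.001, -1.0]]
ft_force: [0.1, -0.2, -1.6]
gripper_width: 0.0232
finger_force: 52.0
```

```bash
python3 -m handwheel '[{"x":-12,"y":0,"z":-1,"spin":0},{"x":-12,"y":0,"z":0,"spin":0},{"x":-12,"y":0,"z":0,"spin":0},{"x":-12,"y":0,"z":0,"spin":0},{"x":-12,"y":0,"z":0,"spin":0},{"x":-12,"y":0,"z":0,"spin":0},{"x":-12,"y":0,"z":0,"spin":0},{"x":-12,"y":0,"z":0,"spin":0},{"x":-12,"y":0,"z":0,"spin":0},{"x":-12,"y":0,"z":0,"spin":0},{"x":-12,"y":0,"z":0,"spin":0},{"x":-12,"y":0,"z":0,"spin":0},{"x":-6,"y":0,"z":0,"spin":0},{"x":0,"y":0,"z":0,"spin":0},{"x":0,"y":0,"z":0,"spin":0}]'
python3 -m handwheel '[{"x":0,"y":0,"z":40,"spin":0},{"x":20,"y":-20,"z":35,"spin":0},{"x":20,"y":-25,"z":35,"spin":-0.06},{"x":25,"y":-30,"z":20,"spin":-0.06},{"x":25,"y":-30,"z":0,"spin":-0.06},{"x":25,"y":-30,"z":0,"spin":-0.06},{"x":25,"y":-30,"z":0,"spin":-0.06},{"x":25,"y":-25,"z":0,"spin":0},{"x":0,"y":0,"z":0,"spin":0},{"x":0,"y":0,"z":0,"spin":0}]'
python3 - <<'E'
from h import *
f,st=wrist(); f2=manip.grab_frame("top")
cv2.imwrite("pics/c6.png",np.hstack([f["img"],cv2.resize(f2["img"][140:280,225:345],None,fx=1.3,fy=400/140,interpolation=cv2.INTER_CUBIC)])[...,::-1])
E
```

```text
time_s: 9.6
eef_pos: [0.4775, 0.1632, 0.0728]
eef_rot: [[0.004, 1.0, 0.002], [1.0, -0.004, 0.001], [0.001, 0.002, -1.0]]
ft_force: [0.3, 0.1, -1.6]
gripper_width: 0.0236
finger_force: 52.2
time_s: 10.43
eef_pos: [0.6376, -0.0243, 0.1939]
eef_rot: [[0.303, 0.953, 0.001], [0.953, -0.303, -0.002], [-0.002, 0.001, -1.0]]
ft_force: [-0.6, 0.6, -2.0]
gripper_width: 0.0234
finger_force: 52.2
```

View pics/c6.png

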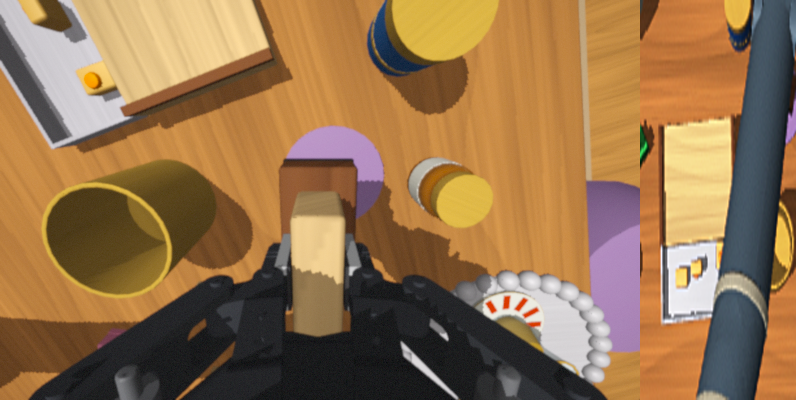

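Run:
```python
from h import *
f,st=wrist(); f2=manip.grab_frame("side")
a=cv2.resize(f["img"][30:130,50:150],(400,400),interpolation=cv2.INTER_CUBIC)
b=cv2.resize(f2["img"][230:330,275:375],(400,400),interpolation=cv2.INTER_CUBIC)
cv2.imwrite("pics/c7.png",np.hstack([a,b])[...,::-1])
```

```text
(no output)
```

View pics/c7.png

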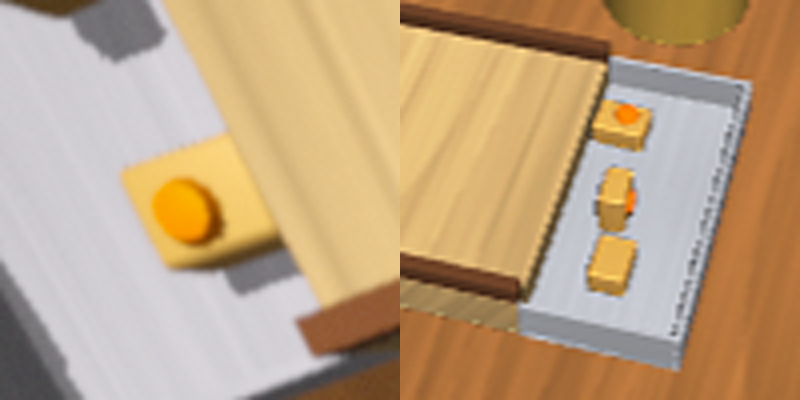

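All three pieces are on the pan floor. Now to put the sweeper back on the dish.

```bash
python3 -m handwheel '[{"x":16,"y":-9,"z":0,"spin":0.006},{"x":0,"y":0,"z":-35,"spin":0},{"x":0,"y":0,"z":-35,"spin":0},{"x":0,"y":0,"z":-35,"spin":0},{"x":0,"y":0,"z":-20,"spin":0},{"x":0,"y":0,"z":-10,"spin":0},{"x":0,"y":0,"z":-5,"spin":0},{"x":0,"y":0,"z":0,"spin":0},{"x":0,"y":0,"z":0,"spin":0},{"x":0,"y":0,"z":0,"spin":0}]'
```

```text
time_s: 11.47
eef_pos: [0.6537, -0.0302, 0.0558]
eef_rot: [[0.293, 0.956, 0.004], [0.956, -0.293, 0.0], [0.001, 0.003, -1.0]]
ft_force: [-0.6, 0.3, -1.8]
gripper_width: 0.0232
finger_force: 52.2
```

```bash
python3 -m handwheel '[{"x":0,"y":-3,"z":-4,"spin":0},{"x":0,"y":0,"z":-3,"spin":0},{"x":0,"y":0,"z":0,"spin":0},{"x":0,"y":0,"z":0,"spin":0},{"x":0,"y":0,"z":0,"spin":0}]'
```

```text
time_s: 11.88
eef_pos: [0.6532, -0.0341, 0.048]
eef_rot: [[0.294, 0.956, 0.002], [0.956, -0.294, -0.001], [0.0, 0.002, -1.0]]
ft_force: [-0.1, -2.3, 5.9]
gripper_width: 0.0234
finger_force: 53.2
```

```bash
python3 -m handwheel '[{"x":0,"y":0,"z":1,"spin":0},{"x":0,"y":0,"z":0,"spin":0},{"x":0,"y":0,"z":0,"spin":0},{"x":0,"y":0,"z":0,"spin":0},{"x":0,"y":0,"z":30,"spin":0},{"x":0,"y":0,"z":40,"spin":0}]' 0.4
python3 -m handwheel '[{"x":-5,"y":-20,"z":30,"spin":0.115},{"x":-12,"y":-20,"z":30,"spin":0.115},{"x":-12,"y":-20,"z":30,"spin":0.115},{"x":-12,"y":-20,"z":30,"spin":0.115},{"x":-12,"y":-20,"z":30,"spin":0.115},{"x":-12,"y":-20,"z":30,"spin":0.115},{"x":-12,"y":-20,"z":0,"spin":0.115},{"x":-12,"y":-20,"z":0,"spin":0.115},{"x":-12,"y":-20,"z":0,"spin":0.115},{"x":-12,"y":-20,"z":0,"spin":0.115},{"x":-12,"y":-20,"z":0,"spin":0.115},{"x":0,"y":-20,"z":0,"spin":0.115},{"x":0,"y":0,"z":0,"spin":0.086},{"x":0,"y":0,"z":0,"spin":0},{"x":0,"y":0,"z":0,"spin":0}]'
python3 - <<'E'
from h import *
f,st=wrist("w8"); f2=manip.grab_frame("top")
a=cv2.resize(f2["img"][140:215,295:370],(400,400),interpolation=cv2.INTER_CUBIC)
cv2.imwrite("pics/c8.png",cv2.resize(np.hstack([f["img"],a[:,100:300]]),(798,380))[...,::-1])
h=hsv(f); H,S,V=[h[...,i].astype(int) for i in range(3)]
for b in blobs(((H<6)|(H>174))&(S>160)&(V>90),25): print(b[0],np.round(b[1],1),np.round(cast(f,b[1],.014,st)[0],4))
E
```

```text
time_s: 12.38
eef_pos: [0.6492, -0.0324, 0.1146]
eef_rot: [[0.293, 0.956, -0.009], [0.956, -0.293, -0.0], [-0.003, -0.009, -1.0]]
ft_force: [1.3, 0.9, -0.3]
gripper_width: 0.0598
finger_force: 0.0
time_s: 13.63
eef_pos: [0.5273, -0.2728, 0.2976]
eef_rot: [[-0.919, 0.394, -0.0], [0.394, 0.919, 0.001], [0.001, 0.001, -1.0]]
ft_force: [-0.8, -0.1, 0.2]
gripper_width: 0.0601
finger_force: 0.0
```

View pics/c8.png

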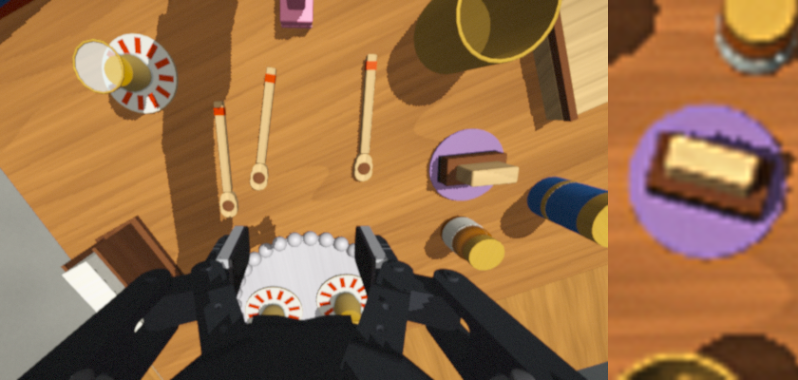

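The sweeper is upright on the dish. Spoons (in c8): A band (219,111)/bowl (228,206), B (270,75)/(259,178), C (371,62)/(363,168).

```bash
cat > sp.py <<'E'
from h import *
# spoon line in a wrist image: seeds = approx band px, bowl-dot px; refine with colour
def spoon(f,st,band,dot,verbose=1):
    h=hsv(f); H,S,V=[h[...,i].astype(int) for i in range(3)]
    def near(m,c,r=14):
        yy,xx=np.mgrid[:400,:640]; m=m&((xx-c[0])**2+(yy-c[1])**2<r*r)
        bs=blobs(m,6); return max(bs,key=lambda b:b[0])[1] if bs else None
    b=near(((H<8)|(H>174))&(S>190)&(V>120),band); d=near((V<115),dot,9)
    P=cast(f,[b,d],.014,st); v=P[1]-P[0]; 
    print("band",np.round(b,1),np.round(P[0],4),"dot",np.round(d,1),np.round(P[1],4),"len",np.linalg.norm(v).round(4),"ang",np.degrees(np.arctan2(v[1],v[0])).round(1))
    return P
E
python3 - <<'E'
from sp import *
f,st=wrist()
for b,d in(((231,117),(240,217)),((284,79),(273,187)),((391,65),(382,177))): spoon(f,st,b,d)
h=hsv(f)
H,S,V=[h[...,i].astype(int) for i in range(3)]
# cup rim (bright) rough points
print("cup", np.round(cast(f,[[479,15],[590,10],[535,63]],.115,st),4).tolist())
print("pink",np.round(cast(f,[312,10],.07,st),3), "glass saucer",np.round(cast(f,[147,77],.005,st),3))
f2=manip.grab_frame("top")
print("cup top", np.round(cast(f2,[[313.2,224],[342.5,224],[328,210],[328,240.5]],.115),4).tolist())
E
```

```text
Traceback (most recent call last):
  File "sp.py", line 9, in spoon
    P=cast(f,[b,d],.014,st); v=P[1]-P[0];
                               ~^^^
IndexError: index 1 is out of bounds for axis 0 with size 1
```

```bash
cat > sp.py <<'E'
from h import *
def spoon(f,st,band,dot,z=.014):
    I=f["img"].astype(float); yy,xx=np.mgrid[:400,:640]
    def cen(s,c,r):
        k=(xx-c[0])**2+(yy-c[1])**2<r*r; t=s[k].min()+.6*(s[k].max()-s[k].min()); k&=s>t
        return np.array([xx[k].mean(),yy[k].mean()])
    b=cen(I[...,0]-1.5*I[...,1],band,11); d=cen(-I.sum(2),dot,7)
    P=cast(f,[b,d],z,st); v=P[1]-P[0]
    print("band",np.round(b,1),np.round(P[0],4),"dot",np.round(d,1),np.round(P[1],4),"len",np.linalg.norm(v).round(4),"ang",np.degrees(np.arctan2(v[1],v[0])).round(1))
    return P
E
python3 - <<'E'
from sp import *
f,st=wrist()
for b,d in(((231,117),(240,217)),((284,79),(273,187)),((391,65),(382,177))): spoon(f,st,b,d)
print("cup", np.round(cast(f,[[479,15],[590,10],[535,63]],.115,st),4).tolist())
print("pink",np.round(cast(f,[312,10],.07,st),3), "glass saucer",np.round(cast(f,[147,77],.005,st),3))
f2=manip.grab_frame("top")
print("cup top", np.round(cast(f2,[[313.2,224],[342.5,224],[328,210],[328,240.5]],.115),4).tolist())
E
```

```text
band [229.7 116.4] [ 0.4169 -0.3649  0.014 ] dot [239.3 216. ] [ 0.5594 -0.424   0.014 ] len 0.1543 ang -22.5
band [283.6  81.9] [ 0.4055 -0.2732  0.014 ] dot [271.7 186.8] [ 0.536  -0.3548  0.014 ] len 0.1539 ang -32.0
band [389.7  68.4] [ 0.4474 -0.1308  0.014 ] dot [382.1 177.1] [ 0.5889 -0.1916  0.014 ] len 0.154 ang -23.2
cup [[0.4386, -0.0591, 0.115], [0.478, 0.044, 0.115], [0.5052, -0.0157, 0.115]]
pink [[ 0.356 -0.207  0.07 ]] glass saucer [[ 0.322 -0.45   0.005]]
cup top [[0.4563, 0.0445, 0.115], [0.4536, -0.0575, 0.115], [0.504, -0.0085, 0.115], [0.3978, -0.0054, 0.115]]
```

```bash
python3 -m handwheel '[{"x":-13,"y":33,"z":-20,"spin":0},{"x":-13,"y":33,"z":-20,"spin":0},{"x":-13,"y":33,"z":-20,"spin":0},{"x":-10,"y":30,"z":-20,"spin":0},{"x":0,"y":0,"z":-35,"spin":0},{"x":0,"y":0,"z":-35,"spin":0},{"x":0,"y":0,"z":-35,"spin":0},{"x":0,"y":0,"z":-35,"spin":0},{"x":0,"y":0,"z":0,"spin":0},{"x":0,"y":0,"z":0,"spin":0}]' 0 40
python3 - <<'E'
from sp import *
f,st=wrist("w9"); print(st["eef_pos"])
I=f["img"].astype(int); m=(I[...,0]-1.5*I[...,1]>40)
for b in blobs(m,20): print(b[0],np.round(b[1],1),np.round(cast(f,b[1],.014,st)[0],4))
E
```

```text
time_s: 14.72
eef_pos: [0.4774, -0.1437, 0.0771]
eef_rot: [[-0.92, 0.392, -0.004], [0.392, 0.92, 0.0], [0.004, -0.001, -1.0]]
ft_force: [1.1, -0.8, 0.8]
gripper_width: 0.0422
finger_force: 0.0
[ 0.47740572 -0.14374425  0.07705221]
317 [320.9 168.9] [ 0.4477 -0.1298  0.014 ]
424 [128.8 190.8] [ 0.4061 -0.2699  0.014 ]
426 [ 42.9 245.7] [ 0.4176 -0.3594  0.014 ]
```

```bash
python3 -m handwheel '[{"x":1,"y":0,"z":-30,"spin":0},{"x":0,"y":0,"z":-25,"spin":0},{"x":0,"y":0,"z":-12,"spin":0},{"x":0,"y":0,"z":-5,"spin":0},{"x":0,"y":0,"z":0,"spin":0}]' 0 40;  python3 -m handwheel '[{"x":0,"y":0,"z":0,"spin":0},{"x":0,"y":0,"z":0,"spin":0},{"x":0,"y":0,"z":0,"spin":0},{"x":0,"y":0,"z":0,"spin":0},{"x":0,"y":0,"z":0,"spin":0}]' -0.9 40
```

```text
time_s: 15.18
eef_pos: [0.4806, -0.1445, 0.0071]
eef_rot: [[-0.92, 0.392, 0.002], [0.392, 0.92, -0.0], [-0.002, 0.001, -1.0]]
ft_force: [0.0, -0.3, -0.3]
gripper_width: 0.0427
finger_force: 0.0
time_s: 15.6
eef_pos: [0.4808, -0.1445, 0.0077]
eef_rot: [[-0.92, 0.392, 0.003], [0.392, 0.92, -0.0], [-0.003, 0.001, -1.0]]
ft_force: [-0.9, -0.3, 5.5]
gripper_width: 0.0127
finger_force: 39.8
```

```bash
python3 -m handwheel '[{"x":0,"y":0,"z":20,"spin":0},{"x":0,"y":0,"z":35,"spin":0},{"x":0,"y":0,"z":40,"spin":0},{"x":0,"y":0,"z":40,"spin":0},{"x":0,"y":0,"z":25,"spin":0},{"x":-6,"y":34,"z":0,"spin":0},{"x":-6,"y":34,"z":0,"spin":0},{"x":-7,"y":34,"z":0,"spin":0},{"x":-7,"y":34,"z":0,"spin":0},{"x":0,"y":0,"z":0,"spin":0},{"x":0,"y":0,"z":0,"spin":0}]' - 40
python3 - <<'E'
from sp import *
f,st=wrist("w10"); f2=manip.grab_frame("side")
a=cv2.resize(f2["img"][120:260,270:410],(400,400),interpolation=cv2.INTER_CUBIC)
cv2.imwrite("pics/c10.png",np.hstack([f["img"][:,120:520],a])[...,::-1])
E
```

```text
time_s: 16.52
eef_pos: [0.4532, -0.0063, 0.1668]
eef_rot: [[-0.922, 0.388, 0.002], [0.388, 0.922, 0.001], [-0.001, 0.001, -1.0]]
ft_force: [-0.3, 0.3, -1.0]
gripper_width: 0.0129
finger_force: 39.2
```

View pics/c10.png

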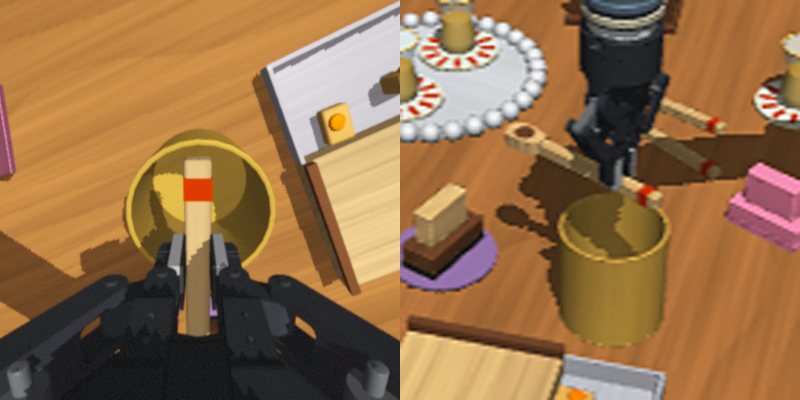

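Run:
```python
from sp import *
f,st=wrist()
print("end",cast(f,[318,160],.174,st),"rim",cast(f,[[246,212],[393,212],[320,142]],.115,st))
for z in(.166,.174):print("band",cast(f,[318,190],z,st))
# rim circle fit from top: brass mask in the wrist image outline above row 225
```

```text
end [[0.40609472 0.0103469  0.174     ]] rim [[ 0.42983103 -0.05682202  0.115     ]
 [ 0.47199969  0.04160403  0.115     ]
 [ 0.40469815  0.01247574  0.115     ]]
band [[0.42191495 0.00358129 0.166     ]]
band [[0.41983357 0.00446447 0.174     ]]
```

```bash
python3 -m handwheel '[{"x":5,"y":-2,"z":0,"spin":0},{"x":0,"y":0,"z":-25,"spin":0},{"x":0,"y":0,"z":-15,"spin":0},{"x":0,"y":0,"z":-8,"spin":0},{"x":0,"y":0,"z":-8,"spin":0},{"x":0,"y":0,"z":0,"spin":0},{"x":0,"y":0,"z":0,"spin":0}]' - 25
```

```text
time_s: 17.25
eef_pos: [0.4579, -0.011, 0.1098]
eef_rot: [[-0.919, 0.394, -0.002], [0.394, 0.919, 0.0], [0.002, -0.001, -1.0]]
ft_force: [-2.7, 0.2, 3.5]
gripper_width: 0.0128
finger_force: 42.2
```

```bash
python3 -m handwheel '[{"x":0,"y":0,"z":-8,"spin":0},{"x":0,"y":0,"z":-8,"spin":0},{"x":0,"y":0,"z":-8,"spin":0},{"x":0,"y":0,"z":-8,"spin":0},{"x":0,"y":0,"z":-4,"spin":0},{"x":0,"y":0,"z":0,"spin":0},{"x":0,"y":0,"z":0,"spin":0}]'
python3 - <<'E'
from sp import *
f=manip.grab_frame("side"); wf,st=wrist()
I=f["img"].astype(int); m=(I[...,0]-1.5*I[...,1]>50); m[:,:270]=0;m[:,450:]=0
for b in blobs(m,4): print(b[0],np.round(b[1],1))
# cup position from side image, brass mask bbox
h=hsv(f);H,S,V=[h[...,i].astype(int) for i in range(3)]
for b in blobs((H>20)&(H<30)&(S>140)&(V>60),150): print("brass",b[0],b[3])
cv2.imwrite("pics/c11.png",np.hstack([wf["img"][:,120:520],cv2.resize(f["img"][120:260,270:410],(400,400),interpolation=cv2.INTER_CUBIC)])[...,::-1])
E
```

```text
time_s: 17.83
eef_pos: [0.4581, -0.0105, 0.0739]
eef_rot: [[-0.92, 0.393, -0.001], [0.393, 0.92, 0.0], [0.001, -0.0, -1.0]]
ft_force: [-3.2, 1.0, 2.6]
gripper_width: 0.0124
finger_force: 46.1
4 [281.8 133.8]
5 [300. 136.]
4 [298.8 138.8]
5 [284.6 140.8]
4 [289.5 141.5]
5 [279.  150.4]
6 [280.5 153. ]
7 [398.4 153.6]
5 [419. 154.]
6 [274.2 158.3]
5 [278.8 156.2]
6 [399.  156.5]
6 [419.7 156.8]
6 [402.2 159.3]
5 [418.  159.6]
10 [379.  162.4]
5 [407.4 160.8]
4 [413.  161.2]
8 [376.8 177.8]
11 [331.1 258.2]
```

```bash
cat >> sp.py <<'E'
def tilt(f,st,phi,off=0.0):
    "red bands seen near the fingers -> intersect with the vertical plane of the spoon through the TCP"
    I=f["img"].astype(int); m=(I[...,0]-1.6*I[...,1]>25); m[:,:290]=0; m[:,350:]=0
    for b in blobs(m,15):
        a=cast(f,b[1],.2,st)[0]; c=cast(f,b[1],.0,st)[0]; n=np.array([-np.sin(phi),np.cos(phi),0]); p=np.array(st["eef_pos"])
        t=np.dot(p-a,n)/np.dot(c-a,n) if abs(np.dot(c-a,n))>1e-4 else None
        print("band",b[0],np.round(b[1],1),[np.round(cast(f,b[1],z,st)[0],4).tolist() for z in(.17,.11,.05)])
        u=np.array([np.cos(phi),np.sin(phi)])
        for z in np.arange(.0,.2,.02):
            w=cast(f,b[1],z,st)[0]; print("  z",round(z,2),"along",round(float((w-p)[:2]@u),3),"r",round(float(np.linalg.norm([(w-p)[:2]@u,z-p[2]])),3))
E
python3 - <<'E'
from sp import *
f,st=wrist(); tilt(f,st,np.radians(-23.2))
E
```

```text
band 434 [317.4 205.3] [[0.404, 0.0115, 0.17], [0.4226, 0.0034, 0.11], [0.4413, -0.0047, 0.05]]
  z 0.0 along -0.001 r 0.074
  z 0.02 along -0.007 r 0.054
  z 0.04 along -0.014 r 0.037
  z 0.06 along -0.021 r 0.025
  z 0.08 along -0.028 r 0.028
  z 0.1 along -0.035 r 0.043
  z 0.12 along -0.041 r 0.062
  z 0.14 along -0.048 r 0.082
  z 0.16 along -0.055 r 0.102
  z 0.18 along -0.062 r 0.123
```

```bash
python3 -m handwheel '[{"x":0,"y":0,"z":0,"spin":0},{"x":0,"y":0,"z":0,"spin":0},{"x":0,"y":0,"z":0,"spin":0},{"x":0,"y":0,"z":0,"spin":0},{"x":0,"y":0,"z":0,"spin":0}]' -0.2
python3 -m handwheel '[{"x":0,"y":0,"z":15,"spin":0},{"x":0,"y":0,"z":25,"spin":0},{"x":0,"y":0,"z":40,"spin":0},{"x":0,"y":0,"z":40,"spin":0},{"x":0,"y":0,"z":40,"spin":0},{"x":0,"y":0,"z":40,"spin":0},{"x":0,"y":-20,"z":10,"spin":0},{"x":0,"y":-40,"z":0,"spin":0},{"x":0,"y":-40,"z":0,"spin":0}]'
python3 - <<'E'
from sp import *
f=manip.grab_frame("side"); wf,st=wrist(); t=manip.grab_frame("top")
cv2.imwrite("pics/c12.png",np.hstack([wf["img"][:,240:640],cv2.resize(f["img"][130:270,280:420],(400,400),interpolation=cv2.INTER_CUBIC)])[...,::-1])
E
```

```text
time_s: 18.4
eef_pos: [0.4586, -0.0103, 0.0739]
eef_rot: [[-0.92, 0.392, 0.001], [0.392, 0.92, -0.0], [-0.001, 0.0, -1.0]]
ft_force: [0.2, 0.4, -0.2]
gripper_width: 0.0345
finger_force: 0.0
time_s: 19.15
eef_pos: [0.4591, -0.1103, 0.2855]
eef_rot: [[-0.922, 0.388, 0.004], [0.388, 0.922, 0.0], [-0.004, 0.002, -1.0]]
ft_force: [1.1, -0.2, -0.8]
gripper_width: 0.0343
finger_force: 0.0
```

View pics/c12.png

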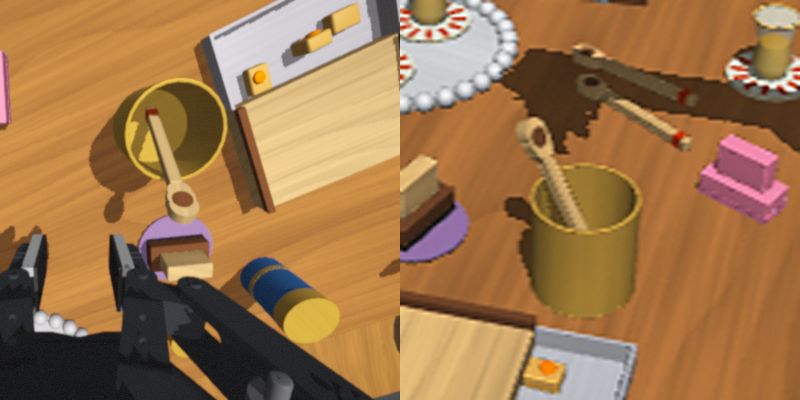

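The first spoon stands in the cup with its band at the bottom and its bowl leaning over the +x rim; the biscuits are in the pan. On to spoon B.

```bash
python3 -m handwheel '[{"x":-5,"y":-36,"z":-10,"spin":-0.05},{"x":-5,"y":-36,"z":-10,"spin":-0.05},{"x":-5,"y":-36,"z":-10,"spin":-0.057},{"x":-5,"y":-36,"z":-10,"spin":0},{"x":-2,"y":-36,"z":-10,"spin":0},{"x":0,"y":0,"z":-30,"spin":0},{"x":0,"y":0,"z":-30,"spin":0},{"x":0,"y":0,"z":-30,"spin":0},{"x":0,"y":0,"z":-30,"spin":0},{"x":0,"y":0,"z":-30,"spin":0},{"x":0,"y":0,"z":0,"spin":0},{"x":0,"y":0,"z":0,"spin":0}]' 0 40
python3 - <<'E'
from sp import *
f,st=wrist("w13"); print(np.round(st["eef_pos"],4),st["eef_rot"][0][1],st["eef_rot"][1][1])
I=f["img"].astype(int); m=(I[...,0]-1.5*I[...,1]>40)
for b in blobs(m,60): print(b[0],np.round(b[1],1),b[3],np.round(cast(f,b[1],.014,st)[0],4),"ang",b[2][1:])
E
```

```text
time_s: 20.3
eef_pos: [0.4359, -0.2889, 0.0828]
eef_rot: [[-0.848, 0.53, -0.003], [0.53, 0.848, 0.002], [0.004, -0.0, -1.0]]
ft_force: [-0.0, 0.4, 0.4]
gripper_width: 0.0429
finger_force: 0.0
[ 0.4359 -0.2889  0.0828] 0.5300982309827924 0.8479362270410936
282 [ 59.2 143.1] [ 51 130  18  28] [ 0.2906 -0.4249  0.014 ] ang ((29.501052856445312, 9.961394309997559), 73.3007583618164)
274 [ 87.  149.6] [ 79 136  17  28] [ 0.3049 -0.4109  0.014 ] ang ((11.126203536987305, 25.411701202392578), 15.945395469665527)
271 [ 35.5 151.2] [ 23 138  27  27] [ 0.2854 -0.4444  0.014 ] ang ((31.02190399169922, 8.722990036010742), 47.48955154418945)
296 [315.1 165. ] [305 157  21  17] [ 0.4049 -0.2733  0.014 ] ang ((19.802797317504883, 15.97536563873291), 3.1798300743103027)
251 [110.6 167.6] [ 98 158  26  21] [ 0.3243 -0.4057  0.014 ] ang ((10.578535079956055, 24.179508209228516), 54.462318420410156)
122 [ 16.5 167.3] [  9 161  18  12] [ 0.2862 -0.4661  0.014 ] ang ((16.994115829467773, 8.049844741821289), 26.56505012512207)
232 [123.1 192. ] [110 188  27   9] [ 0.3436 -0.4111  0.014 ] ang ((8.0, 26.0), 90.0)
209 [122.1 215.4] [109 207  27  18] [ 0.3576 -0.4253  0.014 ] ang ((27.14547348022461, 7.696734428405762), 24.443954467773438)
205 [108.8 232. ] [ 98 221  23  23] [ 0.3625 -0.4445  0.014 ] ang ((26.16897201538086, 7.862977504730225), 47.48955154418945)
292 [229.7 235.6] [218 225  24  20] [ 0.4172 -0.3632  0.014 ] ang ((14.862703323364258, 23.400854110717773), 71.56504821777344)
207 [ 87.  238.6] [ 80 228  15  23] [ 0.3573 -0.4637  0.014 ] ang ((23.76337432861328, 9.065794944763184), 74.05460357666016)
86 [ 60.9 239.6] [ 55 235  12  11] [ 0.3466 -0.4826  0.014 ] ang ((9.803058624267578, 10.435514450073242), 18.43494987487793)
```

```bash
python3 -m handwheel '[{"x":-1,"y":-3,"z":-30,"spin":0},{"x":0,"y":0,"z":-25,"spin":0},{"x":0,"y":0,"z":-15,"spin":0},{"x":0,"y":0,"z":-10,"spin":0},{"x":0,"y":0,"z":0,"spin":0},{"x":0,"y":0,"z":0,"spin":0}]' 0 40;  python3 -m handwheel '[{"x":0,"y":0,"z":0,"spin":0},{"x":0,"y":0,"z":0,"spin":0},{"x":0,"y":0,"z":0,"spin":0},{"x":0,"y":0,"z":0,"spin":0},{"x":0,"y":0,"z":0,"spin":0}]' -0.9 40
```

```text
time_s: 20.85
eef_pos: [0.4364, -0.2937, 0.0052]
eef_rot: [[-0.847, 0.531, 0.002], [0.531, 0.847, -0.001], [-0.002, 0.0, -1.0]]
ft_force: [-0.3, -0.5, 0.2]
gripper_width: 0.0428
finger_force: 0.0
time_s: 21.27
eef_pos: [0.4364, -0.2937, 0.0054]
eef_rot: [[-0.848, 0.531, 0.003], [0.531, 0.848, -0.001], [-0.003, 0.001, -1.0]]
ft_force: [-0.4, 0.7, 6.4]
gripper_width: 0.0124
finger_force: 40.2
```

```bash
python3 -m handwheel '[{"x":0,"y":0,"z":25,"spin":0},{"x":0,"y":0,"z":35,"spin":0},{"x":0,"y":0,"z":40,"spin":0},{"x":0,"y":0,"z":40,"spin":0},{"x":0,"y":0,"z":40,"spin":0},{"x":0,"y":0,"z":25,"spin":0},{"x":2,"y":38,"z":0,"spin":-0.11},{"x":2,"y":38,"z":0,"spin":-0.11},{"x":2,"y":38,"z":0,"spin":-0.11},{"x":2,"y":38,"z":0,"spin":-0.11},{"x":2,"y":38,"z":0,"spin":-0.11},{"x":2,"y":38,"z":0,"spin":-0.11},{"x":2,"y":38,"z":0,"spin":-0.11},{"x":1,"y":38,"z":0,"spin":-0.11},{"x":0,"y":38,"z":0,"spin":-0.13},{"x":0,"y":38,"z":0,"spin":0},{"x":0,"y":6,"z":0,"spin":0},{"x":0,"y":0,"z":0,"spin":0},{"x":0,"y":0,"z":0,"spin":0}]'
python3 - <<'E'
from sp import *
f,st=wrist("w14"); t=manip.grab_frame("side"); cv2.imwrite("pics/s14.png",t["img"][...,::-1])
I=f["img"].astype(int); m=(I[...,0]-1.5*I[...,1]>40)
for b in blobs(m,60): print(b[0],np.round(b[1],1),b[3],np.round(cast(f,b[1],.215,st)[0],4))
E
```

```text
time_s: 22.85
eef_pos: [0.4501, 0.0612, 0.2092]
eef_rot: [[-0.099, 0.995, 0.0], [0.995, 0.099, -0.0], [-0.0, 0.0, -1.0]]
ft_force: [0.2, -0.2, -1.7]
gripper_width: 0.0126
finger_force: 39.4
702 [317.2 188.5] [302 176  31  25] [0.4454 0.0963 0.215 ]
60 [298.7 223. ] [295 218   8  12] [0.4377 0.0768 0.215 ]
```

```bash
python3 -m handwheel '[{"x":1,"y":16,"z":0,"spin":-0.05},{"x":0,"y":16,"z":0,"spin":-0.05},{"x":0,"y":0,"z":0,"spin":0},{"x":0,"y":0,"z":0,"spin":0}]'
python3 - <<'E'
from sp import *
f=manip.grab_frame("wrist")
st={"eef_pos":[.4591,-.1103,.2855],"eef_rot":[[-0.922,0.388,0.004],[0.388,0.922,0],[-0.004,0.002,-1]]}
P=cast(f,[[357,133],[466,133],[405,80]],.115,st); print(P, (P[0]+P[1])/2, np.linalg.norm(P[0]-P[1]))
print("spoon1 band",cast(f,[392,113],.02,st),"bowl",cast(f,[421,201],.14,st))
E
```

```text
time_s: 23.28
eef_pos: [0.4513, 0.0925, 0.2089]
eef_rot: [[0.001, 1.0, -0.0], [1.0, -0.001, -0.0], [-0.0, -0.0, -1.0]]
ft_force: [0.3, -0.5, -0.8]
gripper_width: 0.0129
finger_force: 39.4
[[ 0.43105065 -0.05276903  0.115     ]
 [ 0.47703631  0.05597767  0.115     ]
 [ 0.4002921   0.0113816   0.115     ]] [0.45404348 0.00160432 0.115     ] 0.11807000005763371
spoon1 band [[0.43672724 0.01046762 0.02      ]] bowl [[ 0.52132293 -0.01712156  0.14      ]]
```

```bash
python3 -m handwheel '[{"x":0,"y":0,"z":-40,"spin":0},{"x":0,"y":0,"z":-30,"spin":0},{"x":0,"y":0,"z":-15,"spin":0},{"x":0,"y":0,"z":-8,"spin":0},{"x":0,"y":0,"z":-8,"spin":0},{"x":0,"y":0,"z":-8,"spin":0},{"x":0,"y":0,"z":0,"spin":0},{"x":0,"y":0,"z":0,"spin":0}]' - 30
```

```text
time_s: 24.0
eef_pos: [0.4512, 0.0935, 0.1005]
eef_rot: [[0.002, 1.0, -0.001], [1.0, -0.002, 0.001], [0.001, -0.001, -1.0]]
ft_force: [-1.6, 3.4, 3.2]
gripper_width: 0.0126
finger_force: 43.6
```

```bash
python3 -m handwheel '[{"x":0,"y":0,"z":-7,"spin":0},{"x":0,"y":0,"z":-7,"spin":0},{"x":0,"y":0,"z":-7,"spin":0},{"x":0,"y":0,"z":-4,"spin":0},{"x":0,"y":0,"z":0,"spin":0},{"x":0,"y":0,"z":0,"spin":0}]' - 30
python3 - <<'E'
from sp import *
f,st=wrist("w15"); tilt(f,st,np.radians(-90))
E
```

```text
time_s: 24.5
eef_pos: [0.4534, 0.0946, 0.0761]
eef_rot: [[0.001, 1.0, 0.004], [1.0, -0.001, 0.002], [0.002, 0.004, -1.0]]
ft_force: [1.0, 5.5, 1.9]
gripper_width: 0.0129
finger_force: 46.7
band 436 [317.8 202.1] [[0.4522, 0.1515, 0.17], [0.4525, 0.1319, 0.11], [0.4528, 0.1123, 0.05]]
  z 0.0 along -0.001 r 0.076
  z 0.02 along -0.008 r 0.057
  z 0.04 along -0.014 r 0.039
  z 0.06 along -0.021 r 0.026
  z 0.08 along -0.027 r 0.028
  z 0.1 along -0.034 r 0.042
  z 0.12 along -0.04 r 0.06
  z 0.14 along -0.047 r 0.079
  z 0.16 along -0.054 r 0.1
  z 0.18 along -0.06 r 0.12
```

```bash
python3 -m handwheel '[{"x":0,"y":0,"z":20,"spin":0},{"x":0,"y":0,"z":35,"spin":0},{"x":0,"y":0,"z":35,"spin":0},{"x":-4,"y":-35,"z":0,"spin":0},{"x":-5,"y":-30,"z":0,"spin":0},{"x":0,"y":-25,"z":0,"spin":0},{"x":0,"y":0,"z":0,"spin":0},{"x":0,"y":0,"z":0,"spin":0},{"x":0,"y":0,"z":0,"spin":0}]' - 50
python3 - <<'E'
from sp import *
f,st=wrist("w16"); tilt(f,st,np.radians(-90)); s=manip.grab_frame("side")
cv2.imwrite("pics/c16.png",np.hstack([f["img"][:,120:520],cv2.resize(s["img"][120:260,270:410],(400,400),interpolation=cv2.INTER_CUBIC)])[...,::-1])
I=f["img"].astype(int); h=hsv(f); H,S,V=[h[...,i].astype(int) for i in range(3)]
m=(H>20)&(H<31)&(S>150)
for b in blobs(m,300): print(b[0],b[3],cast(f,[[b[3][0],210],[b[3][0]+b[3][2],210],[317,b[3][1]]],.115,st).round(4).tolist())
E
```

```text
time_s: 25.3
eef_pos: [0.4425, 0.0035, 0.1652]
eef_rot: [[0.002, 1.0, 0.001], [1.0, -0.002, 0.0], [0.0, 0.001, -1.0]]
ft_force: [-1.2, -0.8, -1.2]
gripper_width: 0.0127
finger_force: 49.1
band 472 [317.3 201.6] [[0.4415, 0.0315, 0.17], [0.4414, 0.012, 0.11], [0.4414, -0.0076, 0.05]]
  z 0.0 along 0.027 r 0.167
  z 0.02 along 0.021 r 0.147
  z 0.04 along 0.014 r 0.126
  z 0.06 along 0.008 r 0.105
  z 0.08 along 0.001 r 0.085
  z 0.1 along -0.005 r 0.065
  z 0.12 along -0.012 r 0.047
  z 0.14 along -0.018 r 0.031
  z 0.16 along -0.025 r 0.025
  z 0.18 along -0.031 r 0.035
4454 [259 138 149 124] [[0.3993, 0.0073, 0.115], [0.5069, 0.0069, 0.115], [0.4414, 0.0583, 0.115]]
```

```bash
python3 -m handwheel '[{"x":0,"y":4,"z":-25,"spin":0},{"x":0,"y":0,"z":-25,"spin":0},{"x":0,"y":0,"z":-15,"spin":0},{"x":0,"y":0,"z":0,"spin":0},{"x":0,"y":0,"z":0,"spin":0}]'
python3 -m handwheel '[{"x":0,"y":0,"z":0,"spin":0},{"x":0,"y":0,"z":0,"spin":0},{"x":0,"y":0,"z":0,"spin":0},{"x":0,"y":0,"z":0,"spin":0},{"x":0,"y":0,"z":0,"spin":0}]' -0.35
python3 -m handwheel '[{"x":0,"y":0,"z":20,"spin":0},{"x":0,"y":0,"z":40,"spin":0},{"x":0,"y":0,"z":40,"spin":0},{"x":0,"y":0,"z":40,"spin":0},{"x":0,"y":-20,"z":30,"spin":0.1},{"x":0,"y":-38,"z":0,"spin":0.11},{"x":0,"y":-38,"z":0,"spin":0.11},{"x":0,"y":-38,"z":0,"spin":0.11},{"x":0,"y":0,"z":0,"spin":0.11},{"x":0,"y":0,"z":0,"spin":0.11},{"x":0,"y":0,"z":0,"spin":0}]'
python3 - <<'E'
from sp import *
f,st=wrist("w17"); s=manip.grab_frame("side")
cv2.imwrite("pics/c17.png",np.hstack([f["img"][:,240:640],cv2.resize(s["img"][130:270,280:420],(400,400),interpolation=cv2.INTER_CUBIC)])[...,::-1])
I=f["img"].astype(int); m=(I[...,0]-1.5*I[...,1]>40)
for b in blobs(m,25): print(b[0],np.round(b[1],1),b[3],np.round(cast(f,b[1],.02,st)[0],4))
I=s["img"].astype(int); m=(I[...,0]-1.5*I[...,1]>50); m[:,:320]=0;m[:,450:]=0
for b in blobs(m,4): print("side",b[0],np.round(b[1],1),cast(s,b[1],.014).round(3))
E
```

```text
time_s: 25.82
eef_pos: [0.442, 0.0082, 0.0995]
eef_rot: [[-0.0, 1.0, -0.002], [1.0, 0.0, -0.001], [-0.001, -0.002, -1.0]]
ft_force: [0.7, 0.1, 0.1]
gripper_width: 0.0124
finger_force: 49.1
time_s: 26.23
eef_pos: [0.4426, 0.0077, 0.1005]
eef_rot: [[0.001, 1.0, 0.001], [1.0, -0.001, 0.001], [0.001, 0.001, -1.0]]
ft_force: [-0.1, -0.8, -0.2]
gripper_width: 0.0274
finger_force: 0.0
time_s: 27.15
eef_pos: [0.4424, -0.1146, 0.2701]
eef_rot: [[-0.575, 0.818, 0.0], [0.818, 0.575, 0.0], [0.0, 0.0, -1.0]]
ft_force: [0.5, 0.8, 0.3]
gripper_width: 0.0277
finger_force: 0.0
50 [380.7  69.5] [373  66  14  11] [0.4369 0.0314 0.02  ]
46 [361.7  90.3] [357  86  10  10] [ 0.4322 -0.0022  0.02  ]
814 [ 27.9 260.3] [  0 230  52  88] [ 0.1586 -0.4974  0.02  ]
43 [140.2 265. ] [138 260   5  11] [ 0.3052 -0.4046  0.02  ]
39 [128.  267.1] [124 262   9  11] [ 0.2911 -0.4191  0.02  ]
36 [153.1 269. ] [150 265   7   9] [ 0.3248 -0.3996  0.02  ]
34 [119.7 274.3] [114 271  12   8] [ 0.2857 -0.4387  0.02  ]
35 [162.5 277.6] [158 275  10   6] [ 0.3438 -0.4052  0.02  ]
33 [166.8 288.3] [161 287  12   4] [ 0.3582 -0.4192  0.02  ]
31 [163.6 298.1] [159 295  10   7] [ 0.3622 -0.439   0.02  ]
side 7 [398.4 153.6] [[ 0.363 -0.438  0.014]]
side 5 [419. 154.] [[ 0.291 -0.456  0.014]]
side 6 [399.  156.5] [[ 0.358 -0.419  0.014]]
side 6 [419.7 156.8] [[ 0.286 -0.438  0.014]]
side 5 [418.  159.6] [[ 0.289 -0.418  0.014]]
side 8 [378.8 162.8] [[ 0.421 -0.358  0.014]]
side 5 [407.4 160.8] [[ 0.325 -0.399  0.014]]
side 12 [331.2 258.2] [[0.453 0.137 0.014]]
```

Both bands are at the cup's bottom: (0.437,0.031) and (0.432,-0.002). Now the third spoon.

```bash
python3 -m handwheel '[{"x":1,"y":-38,"z":0,"spin":0.1},{"x":1,"y":-38,"z":0,"spin":0.1},{"x":1,"y":-38,"z":0,"spin":0.1},{"x":1,"y":-38,"z":0,"spin":0.1},{"x":1,"y":-38,"z":0,"spin":0.1},{"x":1,"y":-38,"z":0,"spin":0.067},{"x":1,"y":-35,"z":0,"spin":0},{"x":0,"y":0,"z":-40,"spin":0},{"x":0,"y":0,"z":-40,"spin":0},{"x":0,"y":0,"z":-40,"spin":0},{"x":0,"y":0,"z":-40,"spin":0},{"x":0,"y":0,"z":-20,"spin":0},{"x":0,"y":0,"z":0,"spin":0},{"x":0,"y":0,"z":0,"spin":0}]' 0 40
python3 - <<'E'
from sp import *
f,st=wrist("w18"); print(np.round(st["eef_pos"],4),np.round(np.array(st["eef_rot"])[:2,1],3))
I=f["img"].astype(int); m=(I[...,0]-1.5*I[...,1]>40); m[:,:240]=0
u=np.array([.924,-.383]);n=np.array([.383,.924])
for b in blobs(m,60):
    p=cast(f,b[1],.014,st)[0]; d=(p-st["eef_pos"])[:2]; print(b[0],np.round(b[1],1),np.round(p,4),"along",(d@u).round(4),"perp",(d@n).round(4),b[2][2])
E
```

```text
time_s: 28.42
eef_pos: [0.4498, -0.3609, 0.0894]
eef_rot: [[-0.908, 0.419, -0.002], [0.419, 0.908, 0.001], [0.002, -0.0, -1.0]]
ft_force: [-0.0, -0.8, 0.2]
gripper_width: 0.0425
finger_force: 0.0
[ 0.4498 -0.3609  0.0894] [0.419 0.908]
269 [296.8 171.7] [ 0.417  -0.3651  0.014 ] along -0.0287 perp -0.0164 86.633544921875
```

```bash
python3 -m handwheel '[{"x":0,"y":-18,"z":0,"spin":0.04},{"x":0,"y":0,"z":-35,"spin":0},{"x":0,"y":0,"z":-25,"spin":0},{"x":0,"y":0,"z":-16,"spin":0},{"x":0,"y":0,"z":-8,"spin":0},{"x":0,"y":0,"z":0,"spin":0},{"x":0,"y":0,"z":0,"spin":0}]' 0 40;  python3 -m handwheel '[{"x":0,"y":0,"z":0,"spin":0},{"x":0,"y":0,"z":0,"spin":0},{"x":0,"y":0,"z":0,"spin":0},{"x":0,"y":0,"z":0,"spin":0},{"x":0,"y":0,"z":0,"spin":0}]' -0.9 40
python3 -m handwheel '[{"x":0,"y":0,"z":25,"spin":0},{"x":0,"y":0,"z":35,"spin":0},{"x":0,"y":0,"z":40,"spin":0},{"x":0,"y":0,"z":40,"spin":0},{"x":0,"y":0,"z":40,"spin":0},{"x":0,"y":0,"z":35,"spin":0},{"x":1,"y":30,"z":0,"spin":-0.08},{"x":1,"y":36,"z":0,"spin":-0.09},{"x":1,"y":36,"z":0,"spin":-0.09},{"x":1,"y":36,"z":0,"spin":-0.09},{"x":1,"y":36,"z":0,"spin":-0.09},{"x":1,"y":36,"z":0,"spin":-0.09},{"x":1,"y":36,"z":0,"spin":-0.09},{"x":1,"y":36,"z":0,"spin":-0.09},{"x":1,"y":36,"z":0,"spin":-0.09},{"x":1,"y":36,"z":0,"spin":-0.09},{"x":0,"y":36,"z":0,"spin":-0.09},{"x":0,"y":36,"z":0,"spin":-0.09},{"x":0,"y":0,"z":0,"spin":-0.09},{"x":0,"y":0,"z":0,"spin":0}]'
python3 - <<'E'
from sp import *
f,st=wrist("w19"); t=manip.grab_frame("side"); cv2.imwrite("pics/s19.png",t["img"][...,::-1])
I=f["img"].astype(int); m=(I[...,0]-1.5*I[...,1]>40)
for b in blobs(m,60): print(b[0],np.round(b[1],1),b[3],np.round(cast(f,b[1],.215,st)[0],4))
E
```

```text
time_s: 29.05
eef_pos: [0.451, -0.3803, 0.0076]
eef_rot: [[-0.924, 0.382, 0.002], [0.382, 0.924, -0.002], [-0.002, -0.001, -1.0]]
ft_force: [0.3, 0.1, -0.1]
gripper_width: 0.0428
finger_force: 0.0
time_s: 29.47
eef_pos: [0.4509, -0.38, 0.0076]
eef_rot: [[-0.924, 0.381, 0.002], [0.381, 0.924, -0.001], [-0.002, -0.0, -1.0]]
ft_force: [-0.5, 1.4, 6.6]
gripper_width: 0.0122
finger_force: 40.0
time_s: 31.13
eef_pos: [0.4596, 0.0488, 0.2211]
eef_rot: [[-0.023, 1.0, 0.0], [1.0, 0.023, 0.001], [0.001, 0.0, -1.0]]
ft_force: [-0.8, 0.1, -1.0]
gripper_width: 0.0121
finger_force: 39.2
663 [317.2 188.4] [302 177  31  24] [0.4578 0.0808 0.215 ]
```

```bash
python3 -m handwheel '[{"x":2,"y":30,"z":0,"spin":-0.023},{"x":0,"y":30,"z":0,"spin":0},{"x":0,"y":2,"z":0,"spin":0},{"x":0,"y":0,"z":-35,"spin":0},{"x":0,"y":0,"z":-35,"spin":0},{"x":0,"y":0,"z":-15,"spin":0},{"x":0,"y":0,"z":-8,"spin":0},{"x":0,"y":0,"z":-8,"spin":0},{"x":0,"y":0,"z":-8,"spin":0},{"x":0,"y":0,"z":-7,"spin":0},{"x":0,"y":0,"z":0,"spin":0},{"x":0,"y":0,"z":0,"spin":0}]' - 30
```

```text
time_s: 32.23
eef_pos: [0.4628, 0.1093, 0.1059]
eef_rot: [[0.004, 1.0, 0.002], [1.0, -0.004, 0.002], [0.002, 0.002, -1.0]]
ft_force: [-1.9, 3.7, 4.1]
gripper_width: 0.0122
finger_force: 40.7
```

```bash
python3 -m handwheel '[{"x":0,"y":0,"z":-7,"spin":0},{"x":0,"y":0,"z":-7,"spin":0},{"x":0,"y":0,"z":-7,"spin":0},{"x":0,"y":0,"z":-7,"spin":0},{"x":0,"y":0,"z":-3,"spin":0},{"x":0,"y":0,"z":0,"spin":0},{"x":0,"y":0,"z":0,"spin":0}]' - 30
python3 - <<'E'
from sp import *
f,st=wrist("w20"); tilt(f,st,np.radians(-90))
E
python3 -m handwheel '[{"x":0,"y":0,"z":20,"spin":0},{"x":0,"y":0,"z":35,"spin":0},{"x":0,"y":0,"z":40,"spin":0},{"x":2,"y":-35,"z":0,"spin":0},{"x":3,"y":-35,"z":0,"spin":0},{"x":0,"y":-33,"z":0,"spin":0},{"x":0,"y":0,"z":0,"spin":0},{"x":0,"y":0,"z":0,"spin":0},{"x":0,"y":0,"z":0,"spin":0}]' - 50
python3 - <<'E'
from sp import *
f,st=wrist("w21"); s=manip.grab_frame("side")
I=f["img"].astype(int); m=(I[...,0]-1.6*I[...,1]>25)
for b in blobs(m,15): print("red",b[0],b[1].round(1))
h=hsv(f); H,S,V=[h[...,i].astype(int) for i in range(3)]
m=(H>20)&(H<31)&(S>150)
for b in blobs(m,300): print(b[0],b[3],cast(f,[[b[3][0],210],[b[3][0]+b[3][2],210],[317,b[3][1]]],.115,st).round(4).tolist())
cv2.imwrite("pics/c21.png",np.hstack([f["img"][:,120:520],cv2.resize(s["img"][120:260,270:410],(400,400),interpolation=cv2.INTER_CUBIC)])[...,::-1])
E
```

```text
time_s: 32.82
eef_pos: [0.4631, 0.1092, 0.0745]
eef_rot: [[0.003, 1.0, 0.003], [1.0, -0.003, 0.001], [0.001, 0.003, -1.0]]
ft_force: [2.8, 2.3, 2.1]
gripper_width: 0.0124
finger_force: 39.0
band 453 [317.  200.5] [[0.4621, 0.1669, 0.17], [0.4621, 0.1477, 0.11], [0.462, 0.1284, 0.05]]
  z 0.0 along -0.003 r 0.075
  z 0.02 along -0.01 r 0.055
  z 0.04 along -0.016 r 0.038
  z 0.06 along -0.022 r 0.027
  z 0.08 along -0.029 r 0.029
  z 0.1 along -0.035 r 0.044
  z 0.12 along -0.042 r 0.062
  z 0.14 along -0.048 r 0.081
  z 0.16 along -0.055 r 0.101
  z 0.18 along -0.061 r 0.122
time_s: 33.62
eef_pos: [0.4659, 0.0056, 0.1685]
eef_rot: [[0.004, 1.0, -0.002], [1.0, -0.004, 0.001], [0.001, -0.002, -1.0]]
ft_force: [0.4, -0.1, 0.6]
gripper_width: 0.0115
finger_force: 52.1
red 65 [292.2 163.1]
red 454 [317.  199.6]
red 50 [584.8 375.4]
red 54 [596.1 381.3]
red 50 [600.8 390.8]
3524 [229 140 146 139] [[0.3998, 0.0085, 0.115], [0.5071, 0.008, 0.115], [0.4648, 0.0589, 0.115]]
1145 [610 251  30  56] [[0.6793, 0.007, 0.115], [0.7012, 0.0069, 0.115], [0.4643, -0.0253, 0.115]]
```

```bash
python3 -m handwheel '[{"x":2,"y":3,"z":-20,"spin":0},{"x":0,"y":0,"z":-20,"spin":0},{"x":0,"y":0,"z":-10,"spin":0},{"x":0,"y":0,"z":0,"spin":0},{"x":0,"y":0,"z":0,"spin":0}]'
python3 -m handwheel '[{"x":0,"y":0,"z":0,"spin":0},{"x":0,"y":0,"z":0,"spin":0},{"x":0,"y":0,"z":0,"spin":0},{"x":0,"y":0,"z":0,"spin":0},{"x":0,"y":0,"z":0,"spin":0}]' -0.35
python3 -m handwheel '[{"x":0,"y":0,"z":20,"spin":0},{"x":0,"y":0,"z":40,"spin":0},{"x":0,"y":0,"z":40,"spin":0},{"x":0,"y":0,"z":40,"spin":0},{"x":0,"y":0,"z":20,"spin":0},{"x":0,"y":-38,"z":0,"spin":0.11},{"x":0,"y":-38,"z":0,"spin":0.11},{"x":0,"y":-38,"z":0,"spin":0.11},{"x":0,"y":0,"z":0,"spin":0.11},{"x":0,"y":0,"z":0,"spin":0.11},{"x":0,"y":0,"z":0,"spin":0}]'
python3 - <<'E'
from sp import *
f,st=wrist("w22"); s=manip.grab_frame("side"); t=manip.grab_frame("top")
R=lambda a:cv2.resize(a,(300,300),interpolation=cv2.INTER_CUBIC)
top=cv2.resize(t["img"][110:290,140:500],(800,300)); 
cv2.imwrite("pics/c22.png",np.vstack([np.hstack([f["img"][0:300,240:640],cv2.resize(s["img"][130:235,280:420],(400,300),interpolation=cv2.INTER_CUBIC)]),top])[...,::-1])
I=f["img"].astype(int); m=(I[...,0]-1.5*I[...,1]>40)
for b in blobs(m,15)[:5]: print(b[0],np.round(b[1],1),b[3],np.round(cast(f,b[1],.02,st)[0],4))
E
```

```text
time_s: 34.13
eef_pos: [0.4674, 0.0086, 0.1182]
eef_rot: [[0.003, 1.0, -0.004], [1.0, -0.003, -0.001], [-0.001, -0.004, -1.0]]
ft_force: [-2.6, -2.5, -1.4]
gripper_width: 0.0121
finger_force: 52.3
time_s: 34.55
eef_pos: [0.4694, 0.0091, 0.1195]
eef_rot: [[0.003, 1.0, 0.001], [1.0, -0.003, 0.001], [0.001, 0.001, -1.0]]
ft_force: [-0.6, 0.8, -0.3]
gripper_width: 0.0278
finger_force: 0.0
time_s: 35.47
eef_pos: [0.4692, -0.095, 0.2792]
eef_rot: [[-0.493, 0.87, 0.0], [0.87, 0.493, 0.001], [0.001, 0.001, -1.0]]
ft_force: [-0.6, 0.2, 0.1]
gripper_width: 0.0278
finger_force: 0.0
98 [343.6  66.5] [334  61  19  12] [0.435  0.0321 0.02  ]
868 [ 31.2 285.7] [  0 256  55  93] [ 0.1587 -0.5023  0.02  ]
34 [137.6 279. ] [135 275   6   9] [ 0.3065 -0.4047  0.02  ]
33 [126.4 281.9] [122 278  10   9] [ 0.2922 -0.4189  0.02  ]
34 [149.9 281.9] [147 278   7   9] [ 0.3257 -0.4001  0.02  ]
```

View pics/c22.png

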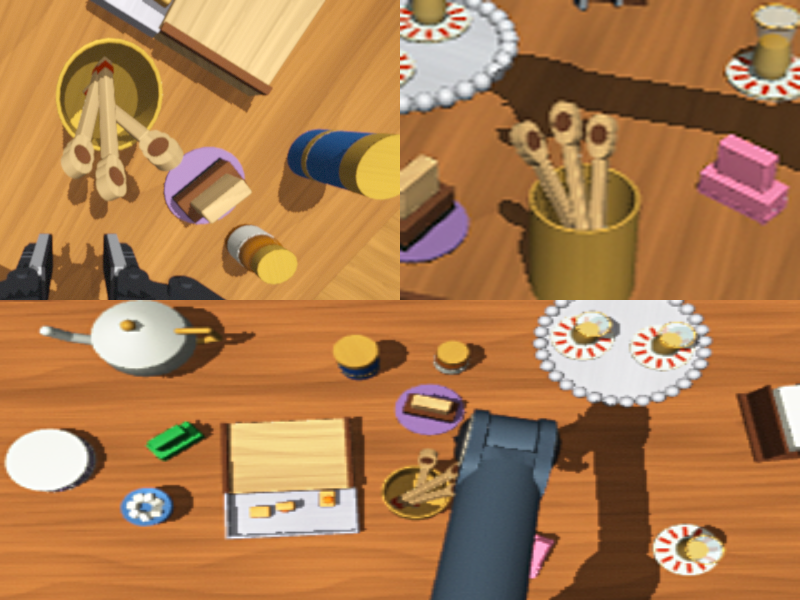

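All three spoons are in the cup with bowls up. I check that each end is on the floor by triangulating the bowl dots between the wrist and side views.

Run:
```python
from sp import *
f,st=wrist(); s=manip.grab_frame("side")
def ray(F,uv,S=None):
    a=cast(F,uv,.3,S)[0]; b=cast(F,uv,0,S)[0]; return a,(b-a)/np.linalg.norm(b-a)
for n,w,q in(("1",(400,147),(327.3,179.4)),("A",(357,181),(338.1,173.1)),("B",(318,153),(350,177.6))):
    a,u=ray(f,w,st); b,v=ray(s,q)
    M=np.c_[u,-v]; t=np.linalg.lstsq(M,b-a,rcond=None)[0]; p=a+t[0]*u; r=b+t[1]*v; X=(p+r)/2
    print(n,"dot",X.round(4),"gap",np.linalg.norm(p-r).round(4))
    # end-band ray: find z where distance from dot = 154 mm
    for uv in((339,66),(343.6,66.5),(348,67)):
        best=min(((abs(np.linalg.norm(cast(f,uv,z,st)[0]-X)-.154),z) for z in np.arange(-.02,.1,.002)));print("   band",uv,"z",round(best[1],3),"err",best[0].round(4),cast(f,uv,best[1],st)[0].round(3))
```

```text
1 dot [ 0.5132 -0.0221  0.1574] gap 0.0032
   band (339, 66) z 0.038 err 0.0001 [0.43  0.028 0.038]
   band (343.6, 66.5) z 0.036 err 0.0004 [0.435 0.03  0.036]
   band (348, 67) z 0.034 err 0.0004 [0.44  0.033 0.034]
A dot [ 0.496  -0.0703  0.1502] gap 0.0056
   band (339, 66) z 0.05 err 0.0001 [0.43  0.026 0.05 ]
   band (343.6, 66.5) z 0.048 err 0.0007 [0.435 0.029 0.048]
   band (348, 67) z 0.048 err 0.0003 [0.44  0.031 0.048]
B dot [ 0.4541 -0.0652  0.145 ] gap 0.0037
   band (339, 66) z 0.026 err 0.0002 [0.43  0.03  0.026]
   band (343.6, 66.5) z 0.028 err 0.0008 [0.435 0.032 0.028]
   band (348, 67) z 0.028 err 0.0 [0.44  0.034 0.028]
```

Run:
```python
from sp import *
f,st=wrist(); s=manip.grab_frame("side")
def cen(F,c,r):
    g=F["img"].astype(float).sum(2); yy,xx=np.mgrid[:400,:640]; k=(xx-c[0])**2+(yy-c[1])**2<r*r
    t=g[k].min()+.35*(g[k].max()-g[k].min()); k&=g<t; return np.array([xx[k].mean(),yy[k].mean()]),k.sum()
def ray(F,uv,S=None):
    a=cast(F,uv,.3,S)[0]; b=cast(F,uv,0,S)[0]; return a,(b-a)/np.linalg.norm(b-a)
for n,w,q in(("1",(400,147),(327.3,179.4)),("A",(357,181),(338.1,173.1)),("B",(318,153),(350,177.6))):
    w,k1=cen(f,w,8);q,k2=cen(s,q,4)
    a,u=ray(f,w,st); b,v=ray(s,q)
    t=np.linalg.lstsq(np.c_[u,-v],b-a,rcond=None)[0]; p=a+t[0]*u; r=b+t[1]*v; X=(p+r)/2
    print(n,w.round(1),k1,q.round(1),k2,"dot",X.round(4),"gap",np.linalg.norm(p-r).round(4))
I=f["img"].astype(int); d=(I[...,0]-1.5*I[...,1])
print(d[54:80:2,326:362:3])
```

```text
1 [399.6 146.6] 178 [327.2 178.6] 26 dot [ 0.5127 -0.0219  0.1601] gap 0.0014
A [356.7 179.5] 126 [336.9 172.4] 27 dot [ 0.4968 -0.0685  0.1528] gap 0.0009
B [319.5 152.9] 142 [349.2 176.7] 29 dot [ 0.4556 -0.0637  0.1491] gap 0.0049
[[-14.5 -16.5 -10.5 -14.  -12.5 -13.  -15.  -11.5 -13.  -11.5 -15.  -10. ]
 [-11.5 -11.5 -14.  -14.  -16.  -13.  -18.  -10.5 -13.  -12.5 -13.  -11. ]
 [-13.  -13.5 -11.5 -14.  -11.5 -20.  -28.5 -15.  -13.  -12.  -14.  -12. ]
 [-14.5 -12.   -8.  -14.5 -12.  -23.   -6.5 -25.  -14.  -17.  -12.5 -12. ]
 [ -9.  -13.5 -14.5 -21.  -23.  -15.   57.5   6.  -24.  -11.5 -15.5 -15.5]
 [-11.5 -18.5 -26.5 -27.5 -21.   44.5  84.   73.   -5.  -21.5 -14.5 -17.5]
 [-24.  -29.  -27.5 -13.5  18.   70.5  74.5  83.   61.  -21.5 -26.5 -18.5]
 [-27.  -26.5 -25.   40.5  70.   67.5  11.5  58.5  77.   -6.  -29.5 -25.5]
 [-26.5 -26.5  -1.5  38.   77.   13.5 -30.5 -13.   73.5   3.  -28.  -26.5]
 [-29.  -27.   22.5  -7.5  51.  -24.  -29.  -30.   -6.5  11.  -27.5 -30. ]
 [-23.5 -28.5   2.  -17.   -5.  -29.  -28.  -30.5 -27.  -13.  -28.  -24.5]
 [-26.  -26.  -22.  -24.  -24.  -27.  -37.5 -36.  -28.5 -27.  -24.5 -28.5]
 [-27.5 -27.5 -25.5 -29.  -24.  -34.  -63.5 -61.5 -33.5 -27.5 -27.5 -26. ]]
```

The middle spoon's end rests on the other two, about 25 mm above the floor. I'll cage its bowl across the thickness, bring it upright and reseat it.

```bash
python3 -m handwheel '[{"x":5,"y":5,"z":0,"spin":-0.115},{"x":5,"y":5,"z":0,"spin":-0.115},{"x":5,"y":5,"z":0,"spin":-0.115},{"x":5,"y":5,"z":0,"spin":-0.115},{"x":5,"y":5,"z":0,"spin":-0.115},{"x":0,"y":5,"z":0,"spin":-0.115},{"x":0,"y":4,"z":0,"spin":-0.115},{"x":0,"y":0,"z":0,"spin":-0.115},{"x":0,"y":0,"z":0,"spin":-0.115},{"x":0,"y":0,"z":0,"spin":-0.115},{"x":0,"y":0,"z":0,"spin":-0.115},{"x":0,"y":0,"z":0,"spin":-0.115},{"x":0,"y":0,"z":0,"spin":-0.105},{"x":0,"y":0,"z":0,"spin":0},{"x":0,"y":0,"z":0,"spin":0}]' 0.76 25
```

```text
time_s: 37.07
eef_pos: [0.4943, -0.0601, 0.2789]
eef_rot: [[0.823, 0.568, 0.0], [0.568, -0.823, 0.0], [0.0, 0.0, -1.0]]
ft_force: [0.2, 0.6, -0.4]
gripper_width: 0.0751
finger_force: 0.0
```

```bash
python3 -m handwheel '[{"x":0,"y":0,"z":-35,"spin":0},{"x":0,"y":0,"z":-35,"spin":0},{"x":0,"y":0,"z":-25,"spin":0},{"x":0,"y":0,"z":-15,"spin":0},{"x":0,"y":0,"z":-10,"spin":0},{"x":0,"y":0,"z":-8,"spin":0},{"x":0,"y":0,"z":-7,"spin":0},{"x":0,"y":0,"z":0,"spin":0},{"x":0,"y":0,"z":0,"spin":0}]'
python3 -m handwheel '[{"x":0,"y":0,"z":0,"spin":0},{"x":0,"y":0,"z":0,"spin":0},{"x":0,"y":0,"z":0,"spin":0},{"x":0,"y":0,"z":0,"spin":0},{"x":0,"y":0,"z":0,"spin":0}]' -0.3 25
```

```text
time_s: 37.82
eef_pos: [0.4947, -0.0605, 0.1444]
eef_rot: [[0.825, 0.565, 0.001], [0.565, -0.825, 0.0], [0.001, 0.0, -1.0]]
ft_force: [-0.4, 0.3, 0.3]
gripper_width: 0.075
finger_force: 0.0
time_s: 38.23
eef_pos: [0.4974, -0.0616, 0.1462]
eef_rot: [[0.826, 0.564, 0.008], [0.564, -0.826, -0.001], [0.006, 0.005, -1.0]]
ft_force: [1.9, -1.4, 9.4]
gripper_width: 0.0315
finger_force: 23.0
```

```bash
python3 -m handwheel '[{"x":-4,"y":6,"z":4,"spin":0},{"x":-5,"y":7,"z":4,"spin":0},{"x":-6,"y":9,"z":4,"spin":0},{"x":0,"y":0,"z":0,"spin":0}]' -0.5 25
python3 -m handwheel '[{"x":-6,"y":9,"z":4,"spin":0},{"x":-6,"y":9,"z":4,"spin":0},{"x":0,"y":0,"z":0,"spin":0},{"x":0,"y":0,"z":0,"spin":0}]' -0.6 25
```

```text
time_s: 38.57
eef_pos: [0.4874, -0.0431, 0.1617]
eef_rot: [[0.826, 0.564, 0.02], [0.564, -0.826, -0.006], [0.013, 0.017, -1.0]]
ft_force: [6.5, -10.2, 20.4]
gripper_width: 0.0242
finger_force: 23.9
time_s: 38.9
eef_pos: [0.4767, -0.0249, 0.1705]
eef_rot: [[0.826, 0.564, 0.022], [0.564, -0.826, -0.004], [0.016, 0.016, -1.0]]
ft_force: [5.2, -9.9, 27.6]
gripper_width: 0.0225
finger_force: 24.7
```

```bash
python3 -m handwheel '[{"x":0,"y":0,"z":8,"spin":0},{"x":0,"y":0,"z":8,"spin":0},{"x":0,"y":0,"z":0,"spin":0},{"x":0,"y":0,"z":0,"spin":0}]' -0.6 25
python3 - <<'E'
from sp import *
f,st=wrist("w23"); s=manip.grab_frame("side")
I=f["img"].astype(int); m=(I[...,0]-1.5*I[...,1]>35); m[300:]=0
for b in blobs(m,10): print("red",b[0],b[1].round(1),b[3],[cast(f,b[1],z,st)[0].round(3).tolist() for z in(.02,.06)])
E
```

```text
time_s: 39.23
eef_pos: [0.467, -0.0201, 0.1799]
eef_rot: [[0.824, 0.566, 0.001], [0.566, -0.824, 0.001], [0.001, -0.0, -1.0]]
ft_force: [-0.1, 0.0, 0.1]
gripper_width: 0.017
finger_force: 0.0
red 51 [298.  151.9] [291 150  15   6] [[0.48, 0.014, 0.02], [0.486, 0.015, 0.06]]
red 94 [273.1 178.3] [268 173  15  17] [[0.441, 0.02, 0.02], [0.452, 0.02, 0.06]]
```

```bash
python3 -m handwheel '[{"x":0,"y":0,"z":0,"spin":0},{"x":0,"y":0,"z":0,"spin":0},{"x":0,"y":0,"z":0,"spin":0},{"x":0,"y":0,"z":20,"spin":0},{"x":0,"y":0,"z":35,"spin":0},{"x":0,"y":0,"z":35,"spin":0},{"x":0,"y":-38,"z":10,"spin":0.11},{"x":0,"y":-38,"z":0,"spin":0.11},{"x":0,"y":0,"z":0,"spin":0.11},{"x":0,"y":0,"z":0,"spin":0.11},{"x":0,"y":0,"z":0,"spin":0.11},{"x":0,"y":0,"z":0,"spin":0.11},{"x":0,"y":0,"z":0,"spin":0.11},{"x":0,"y":0,"z":0,"spin":0.11},{"x":0,"y":0,"z":0,"spin":0.11},{"x":0,"y":0,"z":0,"spin":0.11},{"x":0,"y":0,"z":0,"spin":0.11},{"x":0,"y":0,"z":0,"spin":0.11},{"x":0,"y":0,"z":0,"spin":0.11},{"x":0,"y":0,"z":0,"spin":0}]' -0.1
python3 - <<'E'
from sp import *
f,st=wrist("w24"); s=manip.grab_frame("side"); cv2.imwrite("pics/s24.png",s["img"][...,::-1])
I=f["img"].astype(int); m=(I[...,0]-1.5*I[...,1]>35); m[:,:200]=0; m[:200,:200]=0; m[200:]=0
for b in blobs(m,10): print("red",b[0],b[1].round(1),b[3],[cast(f,b[1],z,st)[0].round(3).tolist() for z in(.02,.05)])
# bowl dots: dark brown with light surround
for n,F,box in(("w",f,(280,60,480,240)),("s",s,(300,150,380,215))):
    h=hsv(F); H,S,V=[h[...,i].astype(int) for i in range(3)]
    m=np.zeros(H.shape,bool); x0,y0,x1,y1=box; m[y0:y1,x0:x1]=1
    k=m&(H<14)&(V<125)&(S>90)
    for b in blobs(k,12 if n=="s" else 60): print(n,b[0],b[1].round(1),b[3])
E
```

```text
time_s: 41.0
eef_pos: [0.4673, -0.0907, 0.2796]
eef_rot: [[-0.43, 0.903, -0.001], [0.903, 0.43, 0.0], [0.001, -0.0, -1.0]]
ft_force: [0.0, -0.8, 0.1]
gripper_width: 0.0384
finger_force: 0.0
red 43 [331.5  76.4] [325  73  13   7] [[0.433, 0.021, 0.02], [0.433, 0.017, 0.05]]
red 16 [361.5  86.4] [360  83   4   7] [[0.474, 0.027, 0.02], [0.472, 0.023, 0.05]]
w 85 [465.7  66.7] [451  60  29  16]
w 394 [440.9 174.9] [416 153  52  48]
w 131 [436.6 208.9] [427 198  19  20]
s 46 [345.5 163.2] [339 156  14  12]
s 23 [362.  164.3] [358 160   9  10]
s 22 [327.5 165.6] [323 162   9   9]
s 13 [341.1 172.2] [338 169   7   6]
s 29 [349.2 174.7] [347 172   6   7]
s 20 [326.6 177.6] [325 175   4   6]
```

```bash
cat > dots.py <<'E'
from sp import *
def ray(F,uv,S=None):
    a=cast(F,uv,.3,S)[0]; b=cast(F,uv,0,S)[0]; return a,(b-a)/np.linalg.norm(b-a)
def holes(F,box,amin,amax):
    h=hsv(F); H,S,V=[h[...,i].astype(int) for i in range(3)]; x0,y0,x1,y1=box
    m=((H>11)&(H<27)&(V>105)&(S<165)&(S>40)).astype(np.uint8); z=np.zeros_like(m); z[y0:y1,x0:x1]=m[y0:y1,x0:x1]
    cs,hi=cv2.findContours(z,cv2.RETR_CCOMP,cv2.CHAIN_APPROX_NONE); out=[]
    for c,g in zip(cs,hi[0]):
        a=cv2.contourArea(c)
        if g[3]>=0 and amin<=a<=amax:
            (u,v),(w,hh),_=cv2.minAreaRect(c)
            if max(w,hh)<2.2*min(w,hh)+2: M=cv2.moments(c); out.append((M["m10"]/a,M["m01"]/a,a))
    return out
def pairs(f,st,s,wbox,sbox=(300,140,390,215)):
    W=holes(f,wbox,30,500); Q=holes(s,sbox,6,60); print("W",np.round(W,1).tolist()); print("S",np.round(Q,1).tolist())
    for w in W:
        for q in Q:
            a,u=ray(f,w[:2],st); b,v=ray(s,q[:2]); t=np.linalg.lstsq(np.c_[u,-v],b-a,rcond=None)[0]; p=a+t[0]*u; r=b+t[1]*v
            if np.linalg.norm(p-r)<.008: print(np.round(w[:2],1),np.round(q[:2],1),"dot",((p+r)/2).round(4),"gap",np.linalg.norm(p-r).round(4))
E
python3 - <<'E'
from dots import *
f,st=wrist(); s=manip.grab_frame("side"); pairs(f,st,s,(280,60,480,260))
E
```

```text
W []
S [[324.0, 183.0, 6.0], [326.8, 177.5, 23.0], [349.3, 174.9, 35.0]]
```

```bash
cat >> dots.py <<'E'
def proj(f,st,X):
    H=f["hand_eye"]; E=np.array(st["eef_rot"]); R=E@H[:3,:3]; o=E@H[:3,3]+np.array(st["eef_pos"])
    c=R.T@(np.array(X)-o); p=f["mtx"]@c; return p[:2]/p[2]
def cen(F,c,r,fr=.35):
    g=F["img"].astype(float).sum(2); yy,xx=np.mgrid[:400,:640]; k=(xx-c[0])**2+(yy-c[1])**2<r*r
    t=g[k].min()+fr*(g[k].max()-g[k].min()); k&=g<t; return np.array([xx[k].mean(),yy[k].mean()]),k.sum()
E
python3 - <<'E'
from dots import *
f,st=wrist(); s=manip.grab_frame("side")
for n,X,q in(("1",(.5127,-.0219,.160),(326.6,177.6)),("A",(.4968,-.0685,.153),(341.1,172.2)),("B",(.4556,-.0637,.149),(349.2,174.7))):
    q,_=cen(s,q,4); b,v=ray(s,q)
    best=None
    for z in np.arange(.12,.215,.008): # walk along the side ray, look for the dark dot in the wrist image
        P=b+v*((z-b[2])/v[2]); w0=proj(f,st,P); w,k=cen(f,w0,7)
        g=cv2.GaussianBlur(f["img"].astype(np.float32).sum(2),(0,0),3); rr=int(round(w0[1])); cc=int(round(w0[0]))
        h=hsv(f)[rr,cc]; print(n,round(z,3),w0.round(0),P.round(3),"g",g[rr,cc].round(0),h)
E
```

```text
1 0.12 [374. 195.] [ 0.53 -0.08  0.12] g 252.0 [ 14 168 120]
1 0.128 [377. 187.] [ 0.527 -0.069  0.128] g 300.0 [ 14 177 130]
1 0.136 [381. 179.] [ 0.524 -0.059  0.136] g 442.0 [ 17 162 219]
1 0.144 [385. 170.] [ 0.521 -0.048  0.144] g 447.0 [ 16 159 218]
1 0.152 [390. 161.] [ 0.518 -0.038  0.152] g 479.0 [ 19 104 224]
1 0.16 [394. 151.] [ 0.514 -0.027  0.16 ] g 296.0 [ 13 160 134]
1 0.168 [399. 139.] [ 0.511 -0.017  0.168] g 361.0 [ 12 159 138]
1 0.176 [405. 127.] [ 0.508 -0.006  0.176] g 423.0 [ 16 163 205]
1 0.184 [411. 114.] [0.505 0.004 0.184] g 418.0 [ 16 158 206]
1 0.192 [418.  99.] [0.502 0.015 0.192] g 414.0 [ 16 163 202]
1 0.2 [425.  83.] [0.498 0.025 0.2  ] g 415.0 [ 16 166 198]
1 0.208 [433.  65.] [0.495 0.036 0.208] g 235.0 [ 13 170 117]
A 0.12 [334. 210.] [ 0.498 -0.115  0.12 ] g 445.0 [ 16 162 214]
A 0.128 [337. 203.] [ 0.495 -0.104  0.128] g 446.0 [ 16 164 215]
A 0.136 [339. 195.] [ 0.492 -0.093  0.136] g 450.0 [ 16 161 216]
A 0.144 [342. 187.] [ 0.489 -0.082  0.144] g 449.0 [ 17 162 217]
A 0.152 [345. 178.] [ 0.487 -0.071  0.152] g 327.0 [ 15 169 142]
A 0.16 [348. 16
[... 506 characters left out ...]
[314. 190.] [ 0.467 -0.101  0.128] g 307.0 [ 14 167 134]
B 0.136 [317. 182.] [ 0.465 -0.09   0.136] g 391.0 [ 18 115 166]
B 0.144 [319. 174.] [ 0.462 -0.08   0.144] g 540.0 [ 20 103 227]
B 0.152 [321. 164.] [ 0.46  -0.069  0.152] g 306.0 [ 12 166 141]
B 0.16 [324. 154.] [ 0.457 -0.058  0.16 ] g 474.0 [ 19 105 223]
B 0.168 [327. 143.] [ 0.454 -0.047  0.168] g 441.0 [ 19 127 162]
B 0.176 [330. 131.] [ 0.452 -0.036  0.176] g 400.0 [ 20 165 155]
B 0.184 [333. 118.] [ 0.449 -0.025  0.184] g 404.0 [ 20 167 142]
B 0.192 [337. 104.] [ 0.447 -0.014  0.192] g 393.0 [ 20 159 162]
B 0.2 [341.  88.] [ 0.444 -0.003  0.2  ] g 405.0 [ 18 117 172]
B 0.208 [346.  70.] [0.442 0.008 0.208] g 325.0 [ 21 169 158]
```

Run:
```python
from dots import *
f,st=wrist(); s=manip.grab_frame("side")
for n,F,(x0,y0,x1,y1),a in(("w",f,(270,40,440,230),60),("s",s,(300,130,400,240),25)):
    h=hsv(F); H,S,V=[h[...,i].astype(int) for i in range(3)]
    m=np.zeros(H.shape,bool); m[y0:y1,x0:x1]=1
    k=m&(H>11)&(H<26)&(S<142)&(V>105)
    for b in blobs(k,a): print(n,b[0],b[1].round(0),"rect",np.round(b[2][0],0),np.round(b[2][1],0),round(b[2][2]),b[3])
```

```text
w 5205 [335. 126.] rect [344. 125.] [112. 142.] 81 [270  78 151 109]
s 781 [346. 190.] rect [343. 184.] [50. 43.] 41 [319 168  56  42]
```

Run:
```python
from dots import *
f,st=wrist(); h=hsv(f)
for r in range(72,176,8):
    print(r,''.join('#' if (p[1]<135 and p[2]>150) else ('+' if p[1]<142 and p[2]>90 else ('r' if p[0]<9 or p[0]>172 else ('b' if p[0]>19 else '.'))) for p in h[r,300:420].astype(int)))
```

```text
72 b.bbbbb.b...bbbbbbbbbbbbbbb....++#bbbbbbbbbbbbbbbbbbbbbbbbbbbbbbb.b.bb.b.b.bbb..b.b..bbbbbb.............................
80 .bb..bbbbbbbbbbbbbbbbb....++#####+..+#########+++++++++++++.rrr.+++..bbb.....bb...bb.b..bbbbbb..........................
88 ###################################################+++++++..rrr...bbbbbb.bbbbbbb..bbb.b...bbbbb.........................
96 #####################+++++++++++++.bbbbbbbbbbbbbbbbbbbbbbbbbbbbbbbbbbbbbb...b.bbb.bbbb..b.bbbbbb........................
104 bbbbbbbbbbbbbbbb.+++++############+.bbbbbbbbbbbbbbbbbbbbbbbbbbbbbbbbbbbbbbbbbbb.b.b.b..bb.bbbbb.........................
112 .bbbbbbbbbbbbbbbb################################bbbbbbbbbbbbbbbbbbbbbbbbbbbb.bbbbbbbbbbbbbbb...........................
120 bbbbbbbbbbbbbbbb###############bbbbbb.+#######################+bbbbbbbbbbbbbbbbbbbb.bbbbbbb.............................
128 bbbbbbbbbbbbbb################bbbbbbbbbbbbbbbbbbbb.##########################bbbbbbbbb..................................
136 ...bbbbbbbbb+################bbbbbbbbbbbbbbbbbbbbbbbbbbbbbbb.+++##########################################..............
144 ..........##################bbbbbbbbbbbbbbbbbbbbbbbbbbbbbbbbbbbbbbbbbb...++###########+.................############....
152 ....##########+###############bbbbbbbbbbbbbbbbbbbbbbbb.......................#######...............+####################
160 ###########................####......................................................###################################
168 ##################+.......#####.................................................................+++++###################
```

Run:
```python
from dots import *
f,st=wrist(); s=manip.grab_frame("side"); h=hsv(f)
for r in range(72,136,8):
    print(r,''.join('#' if (p[1]<135 and p[2]>150) else ('+' if p[1]<142 and p[2]>90 else ('b' if p[0]>19 else '.')) for p in h[r,215:305].astype(int)))
q,_=cen(s,(362,164.3),4); print(q); b,v=ray(s,q)
for z in np.arange(.13,.21,.01):
    P=b+v*((z-b[2])/v[2]); print(z.round(3),proj(f,st,P).round(0),P.round(3), np.linalg.norm(P-cast(f,[361.5,84.5],.022,st)[0]).round(3))
```

```text
72 .................................................................................bbbbbbb..
80 ................................................+...+##########..............bbbbbb.bb...b
88 .......................................###################################################
96 .....................................#####################################################
104 .......................................#########################################+b...bbbbb
112 ................................................++++##################+......bbb.bb.bbbbbb
120 ...............................................................................bbbbb....bb
128 ...................................................................................bbbbbbb
[363.38095238 165.19047619]
0.13 [268. 225.] [ 0.437 -0.16   0.13 ] 0.22
0.14 [269. 217.] [ 0.435 -0.145  0.14 ] 0.214
0.15 [270. 207.] [ 0.432 -0.131  0.15 ] 0.209
0.16 [272. 196.] [ 0.429 -0.116  0.16 ] 0.205
0.17 [273. 185.] [ 0.426 -0.102  0.17 ] 0.203
0.18 [275. 172.] [ 0.423 -0.088  0.18 ] 0.203
0.19 [277. 158.] [ 0.421 -0.073  0.19 ] 0.204
0.2 [279. 141.] [ 0.418 -0.059  0.2  ] 0.206
```

Run:
```python
from dots import *
f,st=wrist(); s=manip.grab_frame("side"); hs=hsv(s)
for zb in(.016,.022,.03,.04):
    B=cast(f,[361.5,84.5],zb,st)[0]
    for z in np.arange(.1,.2,.002):
        P=cast(f,[275,97],z,st)[0]
        if abs(np.linalg.norm(P-B)-.156)<.0012:
            c=s["R"]@P+s["t"]; p=s["mtx"]@c; p=p[:2]/p[2]; print("zb",zb,"band",B.round(3),"bowl",P.round(3),"side px",p.round(1))
print("side light:")
for r in range(160,212,5): print(r,''.join('#' if (p[1]<135 and p[2]>150 and p[0]<27) else ('+' if p[1]<142 and p[2]>90 and p[0]<27 else ('b' if p[0]>19 else '.')) for p in hs[r,315:395].astype(int)))
```

```text
zb 0.016 band [0.474 0.03  0.016] bowl [ 0.393 -0.032  0.134] side px [368.6 191.2]
zb 0.022 band [0.474 0.029 0.022] bowl [ 0.394 -0.031  0.142] side px [368.4 188.9]
zb 0.03 band [0.473 0.028 0.03 ] bowl [ 0.396 -0.031  0.152] side px [368. 186.]
zb 0.04 band [0.472 0.027 0.04 ] bowl [ 0.397 -0.031  0.164] side px [367.7 182.6]
zb 0.04 band [0.472 0.027 0.04 ] bowl [ 0.398 -0.031  0.166] side px [367.6 182. ]
side light:
160 ................................................................................
165 ................................................................................
170 ...............................#########+.......................................
175 ....######+..++...............##......###.......................................
180 ......++###...##+..............########+.....................................bbb
185 .........+bb+++##+..............+####+...........+##++#####.................bbbb
190 ..............++#####bbbbbbbbbbb#####+bbbb....+##+######..............bbbbbbbbbb
195 ............bbb.+++####bbbbbbbbb#####+bbbbb++####.++.................bbbbbbbbbbb
200 ...........bbbbbbb.+++###+bbbbbb#####+b.+######b............................bbbb
205 ............bbbbbbbbb##+#####bb+####+######+bbbb................................
210 ...........bbbbbbbbbbbbbbbb....bbbbbbbbbbbbbbbbb................................
```

Run:
```python
from dots import *
f,st=wrist(); X=np.array([.5135,-.0245,.162])
for t in np.arange(50,96,5):
    uv=np.array([395,149.])-t*np.array([.853,.522]); 
    for z in(.013,.025,.04):
        P=cast(f,uv,z,st)[0]; print(uv.round(0),z,P.round(3),np.linalg.norm(P-X).round(4),end=" | ")
    print()
```

```text
[352. 123.] 0.013 [ 0.486 -0.02   0.013] 0.1515 | [352. 123.] 0.025 [ 0.485 -0.02   0.025] 0.14 | [352. 123.] 0.04 [ 0.483 -0.02   0.04 ] 0.1258 | 
[348. 120.] 0.013 [ 0.479 -0.019  0.013] 0.1529 | [348. 120.] 0.025 [ 0.478 -0.019  0.025] 0.1416 | [348. 120.] 0.04 [ 0.477 -0.02   0.04 ] 0.1276 | 
[344. 118.] 0.013 [ 0.472 -0.019  0.013] 0.1547 | [344. 118.] 0.025 [ 0.471 -0.019  0.025] 0.1434 | [344. 118.] 0.04 [ 0.47  -0.019  0.04 ] 0.1296 | 
[340. 115.] 0.013 [ 0.466 -0.018  0.013] 0.1567 | [340. 115.] 0.025 [ 0.465 -0.018  0.025] 0.1456 | [340. 115.] 0.04 [ 0.464 -0.018  0.04 ] 0.132 | 
[335. 112.] 0.013 [ 0.459 -0.017  0.013] 0.1589 | [335. 112.] 0.025 [ 0.458 -0.018  0.025] 0.148 | [335. 112.] 0.04 [ 0.457 -0.018  0.04 ] 0.1346 | 
[331. 110.] 0.013 [ 0.452 -0.017  0.013] 0.1615 | [331. 110.] 0.025 [ 0.451 -0.017  0.025] 0.1507 | [331. 110.] 0.04 [ 0.451 -0.017  0.04 ] 0.1374 | 
[327. 107.] 0.013 [ 0.445 -0.016  0.013] 0.1642 | [327. 107.] 0.025 [ 0.445 -0.017  0.025] 0.1535 | [327. 107.] 0.04 [ 0.444 -0.017  0.04 ] 0.1405 | 
[322. 105.] 0.013 [ 0.438 -0.016  0.013] 0.1672 | [322. 105.] 0.025 [ 0.438 -0.016  0.025] 0.1566 | [322. 105.] 0.04 [ 0.438 -0.016  0.04 ] 0.1437 | 
[318. 102.] 0.013 [ 0.431 -0.015  0.013] 0.1704 | [318. 102.] 0.025 [ 0.431 -0.015  0.025] 0.1599 | [318. 102.] 0.04 [ 0.432 -0.016  0.04 ] 0.1472 | 
[314.  99.] 0.013 [ 0.425 -0.015  0.013] 0.1738 | [314.  99.] 0.025 [ 0.425 -0.015  0.025] 0.1634 | [314.  99.] 0.04 [ 0.425 -0.015  0.04 ] 0.1508 |
```

All three handle ends are now at the cup floor, in three separate spots, and the bowls lean on different parts of the rim. The sweeper, the biscuits and the bystander items are in order, so I'm handing in.

```bash
python3 -c "
from station import manip
print(manip.observe()['time_s'], manip.job_done())"
```

```text
the job is handed in; nothing more can be done
41.7 None
```

I handed the job in at 41.7 s: all three biscuit pieces are in the pan, the sweeper is upright on its purple dish, and the three spoons I could see (no fourth was visible) stand bowls up in the brass cup. One spoon first landed on the other two, so I reseated it. I checked that by image measurements only: one spoon's end was hidden, so I inferred it is on the cup floor. The last picture was before the reseat, and I saw no bystander moved in it.

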